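# Load the capping rack and tighten the tool tubes

## Robot

A 6-joint arm with a two-finger parallel gripper is mounted at the origin on the work surface. World frame = base frame: x ahead of the robot, y to its left, z up, the work surface at z = 0. Lengths are in m, angles in rad, forces in N, time in s.
With the tool pointing down it reaches from about 0.25 to 0.775 m from the base axis. Payload 4 kg.
Tool frame: the origin (TCP) lies midway between the tips of the shut fingers; the grasp point (between the pads) lies 19 mm behind it (grip_point_offset is the distance from the TCP to the grasp point, in m); z points along the fingers, y is the line along which they close (so a half turn about z gives the same grasp; the last joint's range is limited). The gripper opens to 94 mm and grips with 3 to 60 N. Pads are 16 mm wide; open, the fingers measure 119 mm over their backs; the gripper's body (75 mm by 177 mm) begins 78 mm behind the grasp point.
Start: joints at [1.057, 0.087, 1.371, -0, 1.684, -0.103], TCP at [0.22, 0.504, 0.206] pointing down, gripper open.
Joint ranges: [-3.1, 3.1], [-0.76, 2.03], [0.27, 2.55], [-1.08, 4.22], [0.17, 2.65], [-2.57, 2.57]. Speed limits (rad/s): [2.79, 2.79, 3.14, 3.14, 3.14, 3.14].

## Interface

Orientations are given as [roll, pitch, yaw] about the fixed x, y, z axes, in that order (R = Rz(yaw) Ry(pitch) Rx(roll)).
In Python, from bench import * gives the robot as it stands.
- The arm moves only by the tool carry_out, never from a script. Its argument "commands" is a list of rows, each a list of 6 numbers: the shift along the tool's x, y, z in m, then the turn, a rotation vector about the tool's x, y, z in rad. In form: [[tx, ty, tz, rx, ry, rz], ...]. A call has exactly 5 rows; each row is the pose to reach, as a shift and turn from the pose commanded when the call began, along the tool's axes at that moment; what a row does not reach only later rows make up. A row lasts 1/10 s, in which the tool goes at most 50 mm and 8.59 degrees, less where a joint would pass 70% of its speed; a pose out of reach is approached as far as the arm can. A call with a gripper value outside its range is refused whole. "jaw" is the opening, from 0 (shut) to 1 (fully open), set as the call begins (left out, the last holds). The fingers move at their own pace and stop on an object; the grip force is fixed at half the most. Time passes only in rows, so rows that repeat a pose let the fingers close, or fill a call up. It gives the time, the measured TCP pose, the force, the opening and the grip force at its end, in the units of the state.
- get_obs(): the state, without advancing time (a new reading comes with each control period).
- snapshot(name): name is "scene" or "top" or "wrist"; returns a dict with "img" (400x640x3 uint8, red, green, blue), "range_z" (400x640 float32, m along the optical axis (not along the pixel's ray), 0 where there is no reading), "fx", "fy", "cx", "cy" (pixels), "R" (3x3) and "t" (3): a world point X has camera coordinates R X + t. Camera axes: x right, y down, z forward; pixel columns grow to the right and rows downward; lengths in m; the calibration is good to about 2 mm. The wrist camera is an equidistant fisheye: a pixel r from the principal point sees the ray r / f radians off the axis. A picture is of the moment at which its call begins.
- close_job(): hands the job in; it is judged then, once.
The state is a dict: "time": time; "joint_positions": joint angles; "qvel": joint speeds; "joint_torque": joint torques, N m; "tool_pos": TCP position; "ee_rot": TCP orientation; "wrist_force": force on the tool from outside, world axes, zero at the start; "wrist_torque": the same for the moment, N m; "width": finger opening in m; "finger_force": force on a finger pad.
Only numpy, scipy, OpenCV 4.12 (cv2) and the standard library are available. Lean on these libraries where they do the work, as an engineer would, in place of code of your own. Each camera call takes 0.05 s, during which the arm holds its last target. There are 200 camera calls.

## Task

Feed every tool tube, upright and in single file, between the guide rails of the capping rack; once they are all wholly between the rails, press the red clamp lever down until it stays down by itself, and only then twist each blue cap clockwise until it is fully tight. Leave the tubes standing in the rack with the lever down, and do not disturb the screwdriver, the amber bottle or the wooden block.

Things in the scene. Friction and masses are not known exactly. Their poses are not given: they have to be found in the camera images.
- rack: Fixed capping rack. Origin: on the bench, mid-channel; y along the channel, z up. No floor: tubes slide on the bench. Channel: y -105 to +105 mm, x -26.5 to +26.5 mm, between 22 mm tall rails: aluminium at +x, blue clamp bar at -x. Pressing the lever moves the bar 3 mm inward, so that tubes can hardly turn. Four tubes take 192 mm.
- rack_mouth (a point): The open mouth of the rack's channel, at rack (0, 105, 0) mm. From here steel flares, 22 mm tall, widen the entry from 53 to about 80 mm, out to rack y = +136 mm. Tubes enter here, moving towards rack -y.
- rack_stop (a point): Foot of the end stop that closes the channel, at rack (0, -105, 0) mm. The stop is 65 mm tall.
- clamp_lever (a joint): Angle in rad of the sprung clamp lever behind the rack's end stop: 0 = up (sloping up at 0.5 rad from its pivot), 0.5 = fully down, level. A spring lifts it back until 0.36; past that it snaps down and a detent holds it. The pivot lies along the rack's x at rack (0, -142, 55) mm. Pressing it takes about 10 N on the pad at first, less later.
- lever_pad (a point): Middle of the upper face of the red pad (36 x 34 mm) near the end of the clamp lever, 96 mm from the pivot: at rack (0, -223, 107) mm when up and (0, -238, 62) mm when fully down. Push it down from above.
- tube1: Clear square tool tube, 48 x 48 x 80 mm, white shoulder, on top a round blue screw cap on its axis (34 mm diameter, from 80 to 104 mm height). About 0.25 kg, weighted grey foot. Origin: centre of its underside, z up; a red index mark on the shoulder at its own +x side. Starts standing on the bench to the left; 3 or 4 of the four tubes are present.
- tube2: Clear square tool tube, 48 x 48 x 80 mm, white shoulder, on top a round blue screw cap on its axis (34 mm diameter, from 80 to 104 mm height). About 0.25 kg, weighted grey foot. Origin: centre of its underside, z up; a red index mark on the shoulder at its own +x side. Starts standing on the bench to the left; 3 or 4 of the four tubes are present.
- tube3: Clear square tool tube, 48 x 48 x 80 mm, white shoulder, on top a round blue screw cap on its axis (34 mm diameter, from 80 to 104 mm height). About 0.25 kg, weighted grey foot. Origin: centre of its underside, z up; a red index mark on the shoulder at its own +x side. Starts standing on the bench to the left; 3 or 4 of the four tubes are present.
- tube4: Clear square tool tube, 48 x 48 x 80 mm, white shoulder, on top a round blue screw cap on its axis (34 mm diameter, from 80 to 104 mm height). About 0.25 kg, weighted grey foot. Origin: centre of its underside, z up; a red index mark on the shoulder at its own +x side. Starts standing on the bench to the left; 3 or 4 of the four tubes are present.
- cap1 (a joint): Angle in rad of tube 1's captive cap about the tube's axis: 0 = fully tight at its stop, the white line on the cap pointing to the red index mark; positive = anticlockwise seen from above. Starts 1.7 to 2.7 loose; tighten clockwise. The cap never comes off. It drags with 0.12 N m, so a free tube would turn with it.
- cap2 (a joint): Angle in rad of tube 2's captive cap about the tube's axis: 0 = fully tight at its stop, the white line on the cap pointing to the red index mark; positive = anticlockwise seen from above. Starts 1.7 to 2.7 loose; tighten clockwise. The cap never comes off. It drags with 0.12 N m, so a free tube would turn with it.
- cap3 (a joint): Angle in rad of tube 3's captive cap about the tube's axis: 0 = fully tight at its stop, the white line on the cap pointing to the red index mark; positive = anticlockwise seen from above. Starts 1.7 to 2.7 loose; tighten clockwise. The cap never comes off. It drags with 0.12 N m, so a free tube would turn with it.
- cap4 (a joint): Angle in rad of tube 4's captive cap about the tube's axis: 0 = fully tight at its stop, the white line on the cap pointing to the red index mark; positive = anticlockwise seen from above. Starts 1.7 to 2.7 loose; tighten clockwise. The cap never comes off. It drags with 0.12 N m, so a free tube would turn with it.
- screwdriver: Bystander: red-handled screwdriver, 200 mm long, 26 mm thick, lying on the bench between the robot and the rack. Origin: under its middle; x along it.
- oil_bottle: Bystander: small amber bottle with a black cap, 56 mm diameter, 100 mm tall, beyond the rack. Origin: centre of its underside.
- implant_block: Bystander: wooden block, 90 x 190 x 30 mm, with white ceramic pins to 52 mm height, beyond the rack. Origin: centre of its underside.

How it is judged:
On the way, in this order (a step that is already met when the one before it is completed fails the run):
1. every tube stands wholly between the guide rails, the lever still up (y of tube1 in the frame of rack between -0.095 and 0.085 m and x of tube1 in the frame of rack between -0.009 and 0.009 m and height (world z) of each of tube1, tube2, tube3, tube4 below 0.008 m and angle between each of tube1, tube2, tube3, tube4's own z axis and vertical below 0.1 rad and y of tube2 in the frame of rack between -0.095 and 0.085 m and x of tube2 in the frame of rack between -0.009 and 0.009 m and y of tube3 in the frame of rack between -0.095 and 0.085 m and x of tube3 in the frame of rack between -0.009 and 0.009 m and y of tube4 in the frame of rack between -0.095 and 0.085 m and x of tube4 in the frame of rack between -0.009 and 0.009 m and value of joint clamp_lever below 0.2 rad), for 0.2 s.
2. the clamp lever is held down by its detent (value of joint clamp_lever above 0.42 rad and contact force between rack and the fingers below 0.5 N), for 0.2 s.
3. every cap is twisted fully tight (value of joint each of cap1, cap2, cap3, cap4 below 0.12 rad and value of joint clamp_lever above 0.42 rad), for 0.2 s.
At the end, for the whole second after the job is handed in: Every tube present stands upright (within 0.1 rad) on the bench wholly between the rails (rack y from -95 to +85 mm, x within 9 mm of the channel's middle) and at rest, the lever is held down by itself (above 0.42 rad), and every cap is tight (within 0.12 rad of its stop) (all of step 3 and y of tube1 in the frame of rack between -0.095 and 0.085 m and x of tube1 in the frame of rack between -0.009 and 0.009 m and height (world z) of each of tube1, tube2, tube3, tube4 below 0.008 m and angle between each of tube1, tube2, tube3, tube4's own z axis and vertical below 0.1 rad and y of tube2 in the frame of rack between -0.095 and 0.085 m and x of tube2 in the frame of rack between -0.009 and 0.009 m and y of tube3 in the frame of rack between -0.095 and 0.085 m and x of tube3 in the frame of rack between -0.009 and 0.009 m and y of tube4 in the frame of rack between -0.095 and 0.085 m and x of tube4 in the frame of rack between -0.009 and 0.009 m and linear speed of each of tube1, tube2, tube3, tube4 below 0.02 m/s); the robot touches nothing.
It fails at once if a bystander is moved more than 20 mm (distance of any of screwdriver, oil_bottle, implant_block from where it was at the start of the episode above 0.02 m).
It fails at once if a cap is tightened before the lever is down (value of joint clamp_lever below 0.3 rad and value of joint any of cap1, cap2, cap3, cap4 below 0.6 rad).
Of tube1, tube2, tube3, tube4 only 3 to 4 are there at a start; the rules pass over those that are not, and their reading is None.
At some moment in a run one of tube1, tube2, tube3, tube4 may be knocked a few centimetres aside while the robot is not near it.
Once in a run the grip may slacken for a moment while it holds something.
It also fails if it takes over 210 s, if anything falls off the work surface, if the arm or the gripper's body presses on something with over 40 N, if the wrist force passes 120 N, or if a joint passes its speed limit or range.

## Working session

There is one attempt and no reset: what is moved stays moved. The work goes in short steps, Python scripts to look and compute and a tool call to move; the robot and the scene stay as the last step left them, time stands still between calls to the robot, and variables do not carry over. Pictures are saved under pics/ and viewed, at most 14 in all, crops included, and the job is handed in when it is done.

Besides the shell and the picture viewer there is one more tool, called after "Call:" by a JSON object that holds its "fn" and its "kwargs", one argument or row to a line. carry_out: Moves the arm, as the interface text tells. Its arguments: {"type":"object","properties":{"commands":{"type":"array","items":{"type":"array","items":{"type":"number"}}},"jaw":{"type":"number"}},"required":["commands"]}

```bash
mkdir -p pics; ls; python3 - <<'E'
from bench import *
import cv2,numpy as np
o=get_obs(); print(o)
for n in ["scene","top"]:
    s=snapshot(n); np.savez(f"{n}0.npz",**s); cv2.imwrite(f"pics/{n}0.png",s["img"][:,:,::-1]); print(n,s["fx"],s["fy"],s["cx"],s["cy"],s["R"],s["t"])
E
```

```text
pics
{'time': 0.0, 'joint_positions': array([ 1.05688794e+00,  8.79370925e-02,  1.37223879e+00,  1.66774067e-05,
        1.68358898e+00, -1.03131591e-01]), 'qvel': array([-0.00101557, -0.00094176, -0.0020717 ,  0.00033011,  0.00018371,
        0.00069094]), 'joint_torque': array([-1.95696724e-03, -3.40185070e+01, -3.02420533e+01,  7.14432425e-02,
        3.30184749e-02, -1.82909171e-04]), 'tool_pos': array([0.2193732 , 0.50376391, 0.20432181]), 'ee_rot': array([-3.13943369e+00, -2.40113714e-04,  2.73081746e+00]), 'wrist_force': array([0.23586737, 0.64827756, 0.06686452]), 'wrist_torque': array([-0.01331034, -0.06185358, -0.0193271 ]), 'finger_force': 0.0, 'width': 0.09404258503380795}
scene 462.5455791678322 462.5455791678322 313.9933875372155 187.0873268092297 [[ 0.27520772  0.96132576 -0.01065372]
 [ 0.75685075 -0.22347744 -0.61419442]
 [-0.59282178  0.16096777 -0.78908283]] [-0.15453821 -0.38599986  1.67152243]
top 457.4475747126654 457.4475747126654 313.613643296299 201.83709283301002 [[ 0.00413795 -0.99998001 -0.00478077]
 [-0.99939384 -0.00397018 -0.03458598]
 [ 0.03456631  0.00492098 -0.99939029]] [0.00706243 0.57113455 1.24686534]
```

View pics/scene0.png

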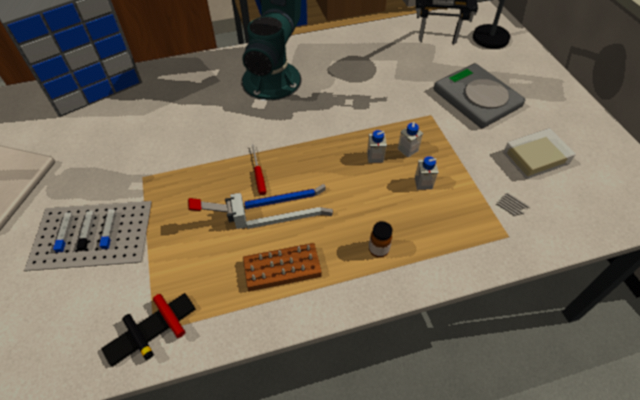

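View pics/top0.png

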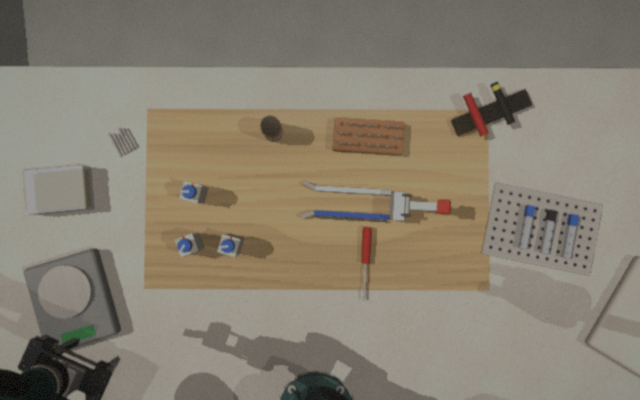

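The scene shows three tubes on the left: top-view px (190,190), (187,243) and (230,243). The rack is at cols 305–450, with its mouth on the left, the aluminium rail on top and the blue bar below. The lever pad is at (443,207), the screwdriver at (366,260), the bottle at (270,127) and the block at (369,135).

```bash
cat > h.py <<'E'
from bench import *
import cv2,numpy as np
from scipy.spatial.transform import Rotation as Ro
def ray(s,u,v,z):
    d=s["R"].T@np.array([(u-s["cx"])/s["fx"],(v-s["cy"])/s["fy"],1.]); c=-s["R"].T@s["t"]
    return (c+d*(z-c[2])/d[2])[:2]
def cloud(s):
    v,u=np.mgrid[:400,:640]; Z=s["range_z"]
    P=np.stack([(u-s["cx"])/s["fx"]*Z,(v-s["cy"])/s["fy"]*Z,Z],-1)
    return (P-s["t"])@s["R"]
def hsv(s): return cv2.cvtColor(np.ascontiguousarray(s["img"]),cv2.COLOR_RGB2HSV)
def blobs(m,mn=5):
    n,l,st,c=cv2.connectedComponentsWithStats(m.astype(np.uint8))
    return [(st[i,4],c[i],l==i) for i in range(1,n) if st[i,4]>=mn]
def plan(x,y,z,yaw=None):
    o=get_obs(); R=Ro.from_euler("xyz",o["ee_rot"]); p=o["tool_pos"]
    sh=R.inv().apply(np.array([x,y,z])-p); T=Ro.from_euler("xyz",[np.pi,0,o["ee_rot"][2] if yaw is None else yaw])
    r=(R.inv()*T).as_rotvec(); print("shift",sh.round(4),"rot",r.round(3),"j6",o["joint_positions"][5].round(2),"pos",p.round(4),"yaw",o["ee_rot"][2].round(3)); return sh,r
E
python3 - <<'E'
from h import *
s=dict(np.load("top0.npz"));H=hsv(s);C=cloud(s)
print("bench z",np.median(C[240:280,270:340,2]))
blue=(H[...,0]>100)&(H[...,0]<130)&(H[...,1]>140)&(H[...,2]>60)
for a,c,m in blobs(blue,15):
    p=C[m]; print("blue",a,c.round(1),p.mean(0).round(3),p[:,2].max().round(3),ray(s,*c,.104).round(4))
red=((H[...,0]<8)|(H[...,0]>172))&(H[...,1]>150)&(H[...,2]>70)
for a,c,m in blobs(red,2):
    p=C[m]; print("red",a,c.round(1),p.mean(0).round(3),ray(s,*c,.08).round(4))
a=s["img"][160:265,160:265,::-1];b=s["img"][160:240,290:460,::-1]
a=cv2.resize(a,None,fx=5,fy=5,interpolation=cv2.INTER_CUBIC);cv2.imwrite("pics/tubes.png",a)
cv2.imwrite("pics/rack.png",cv2.resize(b,None,fx=4.5,fy=4.5,interpolation=cv2.INTER_CUBIC))
E
```

```text
bench z 0.001811113305179193
blue 41 [189.8 191.6] [0.593 0.324 0.105] 0.108 [0.5928 0.3244]
blue 42 [529.6 211.2] [ 0.547 -0.575  0.026] 0.032 [ 0.5462 -0.5385]
blue 135 [352.  214.6] [ 0.536 -0.095  0.023] 0.028 [ 0.5358 -0.0886]
blue 61 [573.2 219.7] [ 0.525 -0.692  0.026] 0.031 [ 0.5252 -0.6484]
blue 49 [185.2 245. ] [0.458 0.327 0.129] 1.266 [0.4571 0.3343]
blue 56 [228.4 245.4] [0.457 0.224 0.105] 0.112 [0.4566 0.2246]
red 344 [475.8 115.2] [ 0.805 -0.425  0.043] [ 0.7963 -0.4128]
red 160 [443.5 206.5] [ 0.557 -0.317  0.116] [ 0.5579 -0.3274]
red 286 [366.  244.8] [ 0.456 -0.132  0.033] [ 0.4582 -0.1267]
```

View pics/tubes.png

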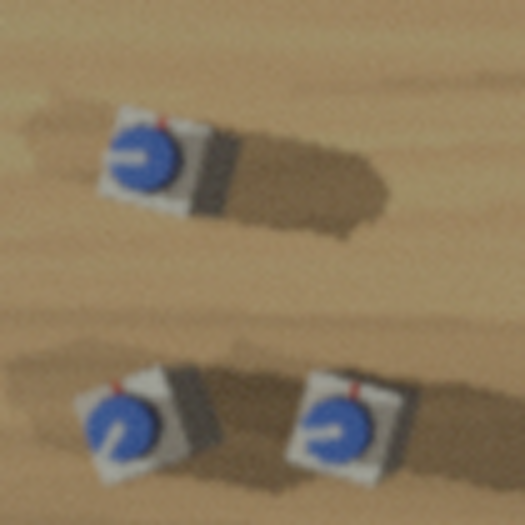

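View pics/rack.png

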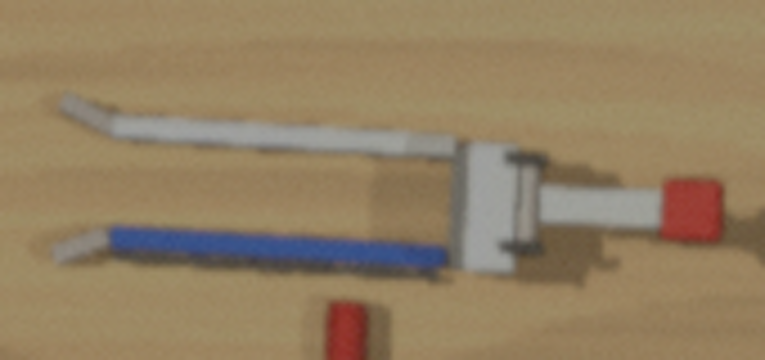

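The crops show all three red marks on the upper (world +x) side and the cap lines 1.7–2.7 rad off. The rack is tilted a few degrees. Next I'll measure it.

```bash
cat > meas.py <<'E'
from h import *
def up(s,u0,v0,w,h,k=4): return cv2.resize(np.ascontiguousarray(s["img"][v0:v0+h,u0:u0+w]),None,fx=k,fy=k,interpolation=cv2.INTER_CUBIC)
def tubes(s,centers):
    for c in centers:
        u0,v0=int(c[0])-16,int(c[1])-16; I=up(s,u0,v0,36,36); H=cv2.cvtColor(I,cv2.COLOR_RGB2HSV)
        bl=(H[...,0]>100)&(H[...,0]<130)&(H[...,1]>110)
        m=((H[...,1]<60)&(H[...,2]>118))|bl
        m=cv2.morphologyEx(m.astype(np.uint8),cv2.MORPH_OPEN,np.ones((5,5)));B=max(blobs(m,50),key=lambda b:b[0])
        cn=cv2.findContours(B[2].astype(np.uint8),cv2.RETR_EXTERNAL,cv2.CHAIN_APPROX_NONE)[0][0]
        P=np.array([ray(s,(p[0][0]+.5)/4-.5+u0,(p[0][1]+.5)/4-.5+v0,.08) for p in cv2.convexHull(cn)])
        r=cv2.minAreaRect((P*1000).astype(np.float32)); print("tube",np.round(r[0],1),np.round(r[1],1),"ang",round(r[2],1))
E
python3 - <<'E'
from meas import *
s=dict(np.load("top0.npz"));tubes(s,[(189.8,191.6),(185.2,245),(228.4,245.4)])
H=hsv(s).astype(int);I=s["img"].astype(int);P=[];Q=[]
for u in range(320,382,2):
    ch=I[:,u,2]-I[:,u,0]; v0=205
    g=ch[200:222].astype(float); th=(g.max()+g[:4].mean())/2; k=np.where(g>th)[0][0]; P.append((u,200+k-1+(th-g[k-1])/(g[k]-g[k-1])))
    g=H[186:204,u,1].astype(float); th=(g.min()+g[-5:].mean())/2; k=np.where(g<th)[0][-1]; Q.append((u,186+k+(th-g[k])/(g[k+1]-g[k])))
for n,L,z in (("blue",P,.022),("alu0",Q,.0),("alu22",Q,.022)):
    W=np.array([ray(s,u,v,z) for u,v in L]); f=np.polyfit(W[:,1],W[:,0],1); r=W[:,0]-np.polyval(f,W[:,1]); g=abs(r)<.0015; f=np.polyfit(W[g,1],W[g,0],1)
    print(n,"slope",f[0].round(4),"x at y=-.09",np.polyval(f,-.09).round(4),"rms",r.std().round(4))
# stop inner edge along mid channel
for v in (200,203,206):
    print(v,[(u,int(H[v,u,1]),int(H[v,u,2])) for u in range(384,402)])
C=cloud(s);print("pad",ray(s,443.5,206.5,.107)); print(C[195:215,395:412,2].max())
E
```

```text
tube [583.4 333.3] [51.3 28.6] ang 75.0
tube [456.  343.5] [32.1 29.1] ang 59.5
tube [443.5 233. ] [50.5 26.1] ang 75.5
blue slope 0.0556 x at y=-.09 0.5435 rms 0.0001
alu0 slope 0.0565 x at y=-.09 0.5974 rms 0.0003
alu22 slope 0.0565 x at y=-.09 0.5961 rms 0.0003
200 [(384, 102, 133), (385, 100, 135), (386, 101, 134), (387, 104, 133), (388, 101, 129), (389, 92, 127), (390, 58, 118), (391, 30, 111), (392, 24, 106), (393, 19, 120), (394, 10, 149), (395, 6, 157), (396, 0, 158), (397, 5, 161), (398, 6, 160), (399, 6, 160), (400, 6, 160), (401, 10, 160)]
203 [(384, 103, 134), (385, 100, 133), (386, 103, 134), (387, 99, 136), (388, 105, 133), (389, 90, 131), (390, 54, 114), (391, 25, 111), (392, 26, 109), (393, 19, 121), (394, 8, 150), (395, 5, 159), (396, 2, 159), (397, 2, 159), (398, 3, 160), (399, 6, 160), (400, 8, 160), (401, 8, 160)]
206 [(384, 99, 141), (385, 102, 140), (386, 102, 140), (387, 105, 138), (388, 99, 137), (389, 86, 128), (390, 48, 112), (391, 21, 108), (392, 21, 110), (393, 18, 127), (394, 5, 151), (395, 5, 157), (396, 3, 159), (397, 3, 160), (398, 5, 159), (399, 3, 158), (400, 8, 161), (401, 5, 160)]
pad [ 0.55724148 -0.31984054]
1.2658921299003882
```

```bash
python3 - <<'E'
from h import *
s=dict(np.load("top0.npz"))
for n,u,v in (("A",156,160.5),("B",135,426),("C",345,425)): print(n,ray(s,u/5+159.6,v/5+159.6,.08).round(4))
print("stop foot",ray(s,389.8,203,0),"top",ray(s,393.2,203,.065))
plan(.455,.226,.16,1.31)
E
```

```text
A [0.5938 0.3284]
B [0.4561 0.3374]
C [0.4571 0.2286]
stop foot [ 0.5690617  -0.20135908] top [ 0.56697135 -0.19977171]
shift [-0.327  -0.1605  0.0447] rot [-2.000e-03  1.000e-03  1.421e+00] j6 -0.1 pos [0.2194 0.5038 0.2044] yaw 2.731
```

Call:
{"fn": "carry_out", "kwargs": {
  "commands": [
    [-0.04,-0.02,0,0,0,0.14],
    [-0.08,-0.04,0,0,0,0.28],
    [-0.12,-0.06,0,0,0,0.42],
    [-0.16,-0.08,0,0,0,0.56],
    [-0.2,-0.1,0.02,0,0,0.7]
  ],
  "jaw": 1
}}

```text
time: 0.6
tool_pos: [0.3652, 0.3323, 0.1879]
ee_rot: [3.136, -0.001, 2.025]
wrist_force: [0.5, 0.4, -0.2]
width: 0.0939
finger_force: 0.0
```

```bash
python3 - <<'E'
from h import *
plan(.457,.2275,.14,1.31)
E
```

```text
shift [-0.1345  0.0362  0.0479] rot [ 0.005 -0.003  0.715] j6 0.17 pos [0.3652 0.3323 0.1879] yaw 2.025
```

Call:
{"fn": "carry_out", "kwargs": {
  "commands": [
    [-0.03,0.007,0.01,0,0,0.14],
    [-0.06,0.014,0.02,0,0,0.28],
    [-0.09,0.021,0.03,0,0,0.42],
    [-0.12,0.028,0.04,0,0,0.57],
    [-0.1345,0.036,0.048,0,0,0.715]
  ]
}}

```text
time: 1.1
tool_pos: [0.4556, 0.2259, 0.1363]
ee_rot: [-3.141, 0.002, 1.307]
wrist_force: [-0.1, -0.7, -0.4]
width: 0.0941
finger_force: 0.0
```

```bash
python3 - <<'E'
from h import *
plan(.457,.2275,.035,1.31)
s=snapshot("top"); cv2.imwrite("pics/chk1.png",cv2.resize(s["img"][150:290,0:290,::-1],None,fx=2.7,fy=2.7,interpolation=cv2.INTER_CUBIC))
w=snapshot("wrist"); cv2.imwrite("pics/w1.png",w["img"][:,:,::-1])
E
```

```text
shift [0.0021 0.0011 0.1013] rot [-0.001  0.002 -0.003] j6 0.61 pos [0.4556 0.2259 0.1363] yaw 1.307
```

View pics/w1.png

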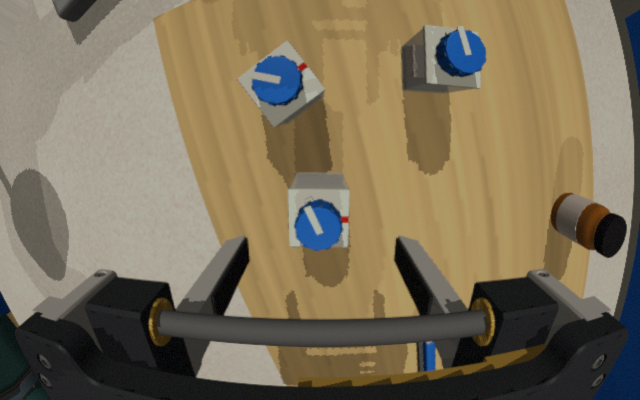

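The wrist view shows the tube square between the fingers at (319,215) and only three tubes in all. I'll descend and grip.

Call:
{"fn": "carry_out", "kwargs": {
  "commands": [
    [0.002,0.001,0.03,0,0,0],
    [0.002,0.001,0.06,0,0,0],
    [0.002,0.001,0.085,0,0,0],
    [0.002,0.001,0.1,0,0,0],
    [0.002,0.001,0.101,0,0,0]
  ]
}}

```text
time: 1.7
tool_pos: [0.4538, 0.23, 0.034]
ee_rot: [-3.137, 0.003, 1.32]
wrist_force: [-0.4, -0.2, 0.2]
width: 0.0941
finger_force: 0.0
```

Call:
{"fn": "carry_out", "kwargs": {
  "commands": [
    [0,0,0,0,0,0],
    [0,0,0,0,0,0],
    [0,0,0,0,0,0],
    [0,0,0,0,0,0],
    [0,0,0,0,0,0]
  ],
  "jaw": 0
}}

```text
time: 2.2
tool_pos: [0.4569, 0.23, 0.0371]
ee_rot: [3.141, -0.001, 1.316]
wrist_force: [-1.0, -0.0, 0.0]
width: 0.0574
finger_force: 0.0
```

Call:
{"fn": "carry_out", "kwargs": {
  "commands": [
    [0,0,-0.005,0,0,0],
    [0,0,-0.012,0,0,0],
    [0,0,-0.02,0,0,0],
    [0,0,-0.03,0,0,0],
    [0,0,-0.04,0,0,0]
  ]
}}

```text
time: 2.7
tool_pos: [0.4565, 0.2298, 0.0773]
ee_rot: [3.142, -0.0, 1.316]
wrist_force: [0.4, 0.5, -2.5]
width: 0.0482
finger_force: 29.9
```

```bash
python3 - <<'E'
from h import *
RX,RY,th=.5697,-.0965,-.056
print("out y=.16", RX+.056*.16, RY+.16)
plan(RX+.056*.165,RY+.165,.075,np.pi/2+th)
E
```

```text
out y=.16 0.57866 0.0635
shift [-0.1252  0.1592  0.0023] rot [ 0.    -0.    -0.199] j6 0.61 pos [0.4565 0.2298 0.0773] yaw 1.316
```

Call:
{"fn": "carry_out", "kwargs": {
  "commands": [
    [-0.025,0.032,0,0,0,-0.04],
    [-0.05,0.064,0,0,0,-0.08],
    [-0.075,0.096,0,0,0,-0.12],
    [-0.1,0.128,0,0,0,-0.16],
    [-0.125,0.159,0,0,0,-0.199]
  ]
}}

```text
time: 3.2
tool_pos: [0.58, 0.0674, 0.0773]
ee_rot: [3.141, -0.0, 1.516]
wrist_force: [-0.6, 0.9, -2.9]
width: 0.0481
finger_force: 29.9
```

Call:
{"fn": "carry_out", "kwargs": {
  "commands": [
    [0,0,0.012,0,0,0],
    [0,0,0.022,0,0,0],
    [0,0,0.03,0,0,0],
    [0,0,0.034,0,0,0],
    [0,0,0.034,0,0,0]
  ]
}}

```text
time: 3.7
tool_pos: [0.578, 0.0699, 0.0423]
ee_rot: [-3.141, -0.0, 1.516]
wrist_force: [0.3, -1.1, -3.1]
width: 0.048
finger_force: 30.0
```

```bash
python3 - <<'E'
from h import *
RX,RY,th=.5697,-.0965,-.056
plan(RX+.056*.165,RY+.165,.043,np.pi/2+th)
plan(RX+.056*.0,RY+.0,.043,np.pi/2+th)
s=snapshot("scene"); cv2.imwrite("pics/s2.png",cv2.resize(s["img"][110:260,230:450,::-1],None,fx=3.5,fy=3.5,interpolation=cv2.INTER_CUBIC))
E
```

```text
shift [-0.0014  0.001  -0.0007] rot [-0.001 -0.     0.002] j6 0.08 pos [0.578  0.0699 0.0423] yaw 1.516
shift [-0.1666  0.0007 -0.0008] rot [-0.001 -0.     0.002] j6 0.08 pos [0.578  0.0699 0.0423] yaw 1.516
```

View pics/s2.png

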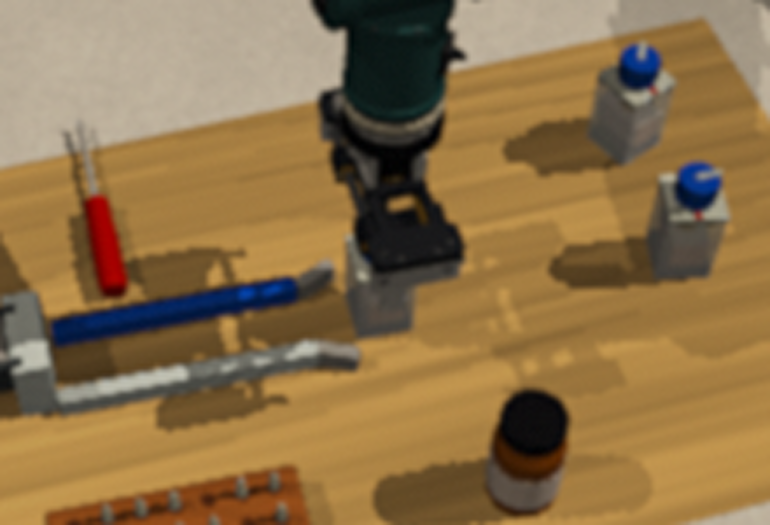

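The tube is held upright just outside the mouth, between the flares' ends. I'll slide it in.

Call:
{"fn": "carry_out", "kwargs": {
  "commands": [
    [-0.025,0.001,0,0,0,0],
    [-0.05,0.001,0,0,0,0],
    [-0.075,0.001,0,0,0,0],
    [-0.1,0.001,0,0,0,0],
    [-0.12,0.001,0,0,0,0]
  ]
}}

```text
time: 4.25
tool_pos: [0.5731, -0.0517, 0.0427]
ee_rot: [3.141, 0.0, 1.515]
wrist_force: [-0.1, 1.0, -2.5]
width: 0.0484
finger_force: 30.0
```

Call:
{"fn": "carry_out", "kwargs": {
  "commands": [
    [-0.025,0,0,0,0,0],
    [-0.05,0,0,0,0,0],
    [-0.075,0,0,0,0,0],
    [-0.1,0,0,0,0,0],
    [-0.118,0,0,0,0,0]
  ]
}}

```text
time: 4.75
tool_pos: [0.5666, -0.1699, 0.0427]
ee_rot: [3.141, 0.0, 1.515]
wrist_force: [0.4, 0.8, -3.3]
width: 0.0474
finger_force: 30.0
```

Call:
{"fn": "carry_out", "kwargs": {
  "commands": [
    [0,0,0,0,0,0],
    [0,0,0.002,0,0,0],
    [0,0,0.004,0,0,0],
    [0,0,0.005,0,0,0],
    [0,0,0.005,0,0,0]
  ]
}}

```text
time: 5.25
tool_pos: [0.5671, -0.1688, 0.0416]
ee_rot: [3.14, 0.003, 1.516]
wrist_force: [-6.1, -0.9, 11.8]
width: 0.0481
finger_force: 30.0
```

```bash
python3 - <<'E'
from h import *
RX,RY,th=.5697,-.0965,-.056
plan(RX-.056*.072,RY-.072,.037,np.pi/2+th); print(get_obs()["wrist_force"])
E
```

```text
shift [ 0.0002 -0.0014  0.0046] rot [0.002 0.003 0.002] j6 -0.33 pos [ 0.5671 -0.1688  0.0416] yaw 1.516
[-6.05605656 -0.89383235 11.77374093]
```

Call:
{"fn": "carry_out", "kwargs": {
  "commands": [
    [0,0,0,0,0,0],
    [0,0,0,0,0,0],
    [0,0,0,0,0,0],
    [0,0,0,0,0,0],
    [0,0,0,0,0,0]
  ],
  "jaw": 0.85
}}

```text
time: 5.75
tool_pos: [0.5664, -0.1685, 0.0371]
ee_rot: [-3.141, -0.0, 1.515]
wrist_force: [-0.4, -0.1, -0.8]
width: 0.0796
finger_force: 0.0
```

Call:
{"fn": "carry_out", "kwargs": {
  "commands": [
    [0,0,-0.02,0,0,0],
    [0,0,-0.045,0,0,0],
    [0,0,-0.07,0,0,0],
    [0,0,-0.095,0,0,0],
    [0,0,-0.115,0,0,0]
  ]
}}

```text
time: 6.25
tool_pos: [0.5669, -0.169, 0.154]
ee_rot: [3.14, 0.0, 1.515]
wrist_force: [1.3, -0.5, 0.4]
width: 0.0798
finger_force: 0.0
```

Call:
{"fn": "carry_out", "kwargs": {
  "commands": [
    [0.045,0,0,0,0,0],
    [0.09,0,0,0,0,0],
    [0.135,0,0,0,0,0],
    [0.18,0,0,0,0,0],
    [0.225,0,0,0,0,0]
  ],
  "jaw": 1
}}

```text
time: 6.75
tool_pos: [0.579, 0.0575, 0.1524]
ee_rot: [3.141, -0.0, 1.514]
wrist_force: [0.6, -0.1, 0.6]
width: 0.0939
finger_force: 0.0
```

```bash
python3 - <<'E'
from h import *
s=snapshot("scene"); I=s["img"][110:260,190:450,::-1]; cv2.imwrite("pics/s3.png",cv2.resize(I,None,fx=3,fy=3,interpolation=cv2.INTER_CUBIC))
H=hsv(s);m=(H[...,0]>100)&(H[...,0]<130)&(H[...,1]>140)&(H[...,2]>60)
for a,c,_ in blobs(m,15): print(a,c.round(1),ray(s,*c,.095).round(4))
plan(.5935,.3275,.14,1.344)
E
```

```text
640 [61.5 16.7] [-0.4817 -0.7046]
686 [28.  28.1] [-0.4389 -0.8217]
538 [102.1  26.4] [-0.3689 -0.5551]
575 [71.7 37.4] [-0.3292 -0.6623]
475 [110.1  45.6] [-0.2363 -0.5279]
549 [50.4 67.9] [-0.1642 -0.7259]
463 [89.5 74.3] [-0.0897 -0.5968]
390 [124.4  79.8] [-0.0262 -0.4848]
490 [60.5 85.6] [-0.0564 -0.6883]
414 [97.7 90.8] [ 0.0058 -0.5702]
62 [412.9 127.7] [0.4528 0.3396]
70 [428.9 161.6] [0.5895 0.3289]
86 [251.6 195.6] [ 0.5659 -0.1732]
312 [288.4 196.5] [ 0.5966 -0.0799]
94 [104.5 241.7] [ 0.6033 -0.5528]
107 [ 58.8 245.2] [ 0.5819 -0.6619]
shift [0.2629 0.0017 0.0141] rot [-0.001 -0.007  0.177] j6 0.06 pos [0.5787 0.0649 0.1523] yaw 1.521
```

View pics/s3.png

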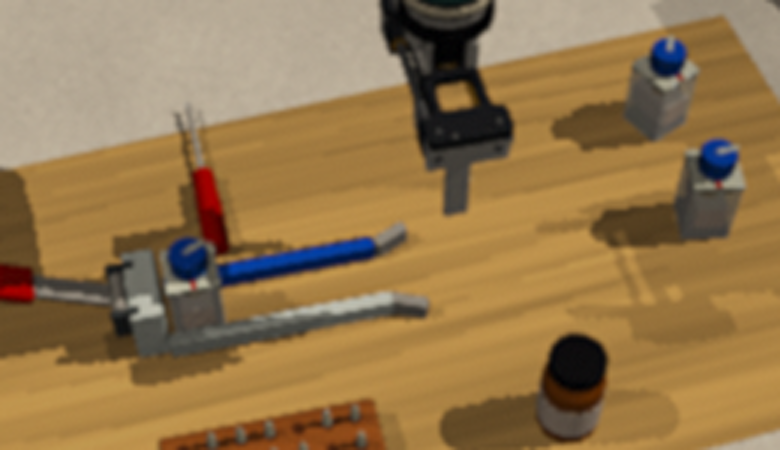

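Tube 1 stands in the rack by the stop, and the other two haven't moved. Now tube A.

Call:
{"fn": "carry_out", "kwargs": {
  "commands": [
    [0.05,0,0,0,0,0.04],
    [0.1,0,0,0,0,0.08],
    [0.15,0.001,0,0,0,0.12],
    [0.2,0.001,0,0,0,0.15],
    [0.245,0.0017,0.005,0,0,0.177]
  ]
}}

```text
time: 7.3
tool_pos: [0.5947, 0.3027, 0.1481]
ee_rot: [3.14, -0.001, 1.337]
wrist_force: [0.4, -0.3, 0.3]
width: 0.0947
finger_force: 0.0
```

```bash
python3 - <<'E'
from h import *
snapshot("top");plan(.5935,.3275,.037,1.344)
s=snapshot("top");H=hsv(s);m=(H[...,0]>100)&(H[...,0]<130)&(H[...,1]>140)&(H[...,2]>60)
for a,c,_ in blobs(m,15): print(a,c.round(1),ray(s,*c,.104).round(4))
E
```

```text
shift [ 0.0168 -0.0034  0.1087] rot [-0.003 -0.005 -0.001] j6 0.62 pos [0.5932 0.3097 0.1456] yaw 1.343
37 [191.3 191.9] [0.592  0.3205]
48 [384.8 202.1] [ 0.568  -0.1718]
29 [529.8 210.8] [ 0.5474 -0.5389]
54 [573.2 219.5] [ 0.5256 -0.6484]
```

Call:
{"fn": "carry_out", "kwargs": {
  "commands": [
    [0.016,-0.003,0.01,0,0,0],
    [0.017,-0.003,0.04,0,0,0],
    [0.017,-0.003,0.075,0,0,0],
    [0.017,-0.003,0.1,0,0,0],
    [0.017,-0.003,0.108,0,0,0]
  ]
}}

```text
time: 7.9
tool_pos: [0.5932, 0.3155, 0.0346]
ee_rot: [-3.135, 0.005, 1.336]
wrist_force: [0.6, -0.1, 0.0]
width: 0.0938
finger_force: 0.0
```

Call:
{"fn": "carry_out", "kwargs": {
  "commands": [
    [0,0,0,0,0,0],
    [0,0,0,0,0,0],
    [0,0,0,0,0,0],
    [0,0,0,0,0,0],
    [0,0,0,0,0,0]
  ],
  "jaw": 0
}}

```text
time: 8.4
tool_pos: [0.5959, 0.3178, 0.0409]
ee_rot: [3.14, -0.001, 1.338]
wrist_force: [-1.6, -0.5, 0.9]
width: 0.0573
finger_force: 0.9
```

Call:
{"fn": "carry_out", "kwargs": {
  "commands": [
    [0,0,0,0,0,0],
    [0,0,0,0,0,0],
    [0,0,-0.005,0,0,0],
    [0,0,-0.02,0,0,0],
    [0,0,-0.035,0,0,0]
  ]
}}

```text
time: 8.9
tool_pos: [0.5954, 0.3171, 0.0745]
ee_rot: [-3.141, 0.001, 1.338]
wrist_force: [-0.8, -0.4, -1.8]
width: 0.0481
finger_force: 30.0
```

```bash
python3 - <<'E'
from h import *
RX,RY,th=.5697,-.0965,-.056
plan(RX+.056*.165,RY+.165,.072,np.pi/2+th)
E
```

```text
shift [-0.2457  0.0414  0.0028] rot [-0.001  0.001 -0.177] j6 0.64 pos [0.5954 0.3171 0.0745] yaw 1.338
```

Call:
{"fn": "carry_out", "kwargs": {
  "commands": [
    [-0.049,0.008,0,0,0,-0.035],
    [-0.098,0.016,0,0,0,-0.07],
    [-0.147,0.025,0,0,0,-0.105],
    [-0.196,0.033,0,0,0,-0.14],
    [-0.24,0.0405,0,0,0,-0.177]
  ]
}}

```text
time: 9.4
tool_pos: [0.58, 0.0722, 0.0763]
ee_rot: [3.139, 0.0, 1.516]
wrist_force: [1.0, -0.4, -2.3]
width: 0.0478
finger_force: 30.0
```

Call:
{"fn": "carry_out", "kwargs": {
  "commands": [
    [0,0,0.005,0,0,0],
    [0,0,0.015,0,0,0],
    [0,0,0.024,0,0,0],
    [0,0,0.03,0,0,0],
    [0,0,0.03,0,0,0]
  ]
}}

```text
time: 9.9
tool_pos: [0.5783, 0.0759, 0.0425]
ee_rot: [-3.138, 0.0, 1.517]
wrist_force: [-1.0, 0.7, -2.5]
width: 0.0481
finger_force: 30.0
```

```bash
python3 - <<'E'
from h import *
RX,RY,th=.5697,-.0965,-.056
snapshot("wrist")
plan(RX+.056*.165,RY+.165,.044,np.pi/2+th);plan(RX+.056*.0,RY-.004,.044,np.pi/2+th)
s=snapshot("scene");I=s["img"][140:230,250:400,::-1]; cv2.imwrite("pics/s4.png",cv2.resize(I,None,fx=4,fy=4,interpolation=cv2.INTER_CUBIC))
H=hsv(s);m=(H[...,0]>100)&(H[...,0]<130)&(H[...,1]>140)&(H[...,2]>60)
for a,c,_ in blobs(m,8): 
  if c[1]>95:print(a,c.round(1),ray(s,*c,.095).round(4))
E
```

```text
shift [-0.0073  0.0005 -0.0006] rot [-0.002  0.     0.002] j6 0.09 pos [0.5789 0.0758 0.0434] yaw 1.517
shift [-0.1765  0.0004 -0.0006] rot [-0.002  0.     0.002] j6 0.09 pos [0.5789 0.0758 0.0434] yaw 1.517
63 [412.8 127.7] [0.453  0.3395]
81 [251.7 195.6] [ 0.5662 -0.1729]
306 [288.8 196.3] [ 0.5964 -0.0787]
95 [104.4 241.8] [ 0.6034 -0.5529]
109 [ 58.9 245.2] [ 0.5819 -0.6618]
```

View pics/s4.png

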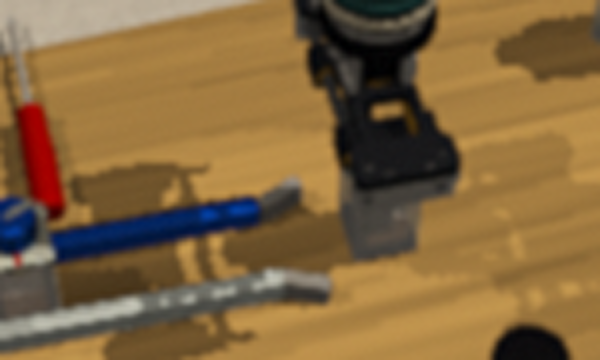

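Tube A is held upright at the mouth. I'll slide it in and lower it.

Call:
{"fn": "carry_out", "kwargs": {
  "commands": [
    [-0.025,0.0005,0,0,0,0],
    [-0.05,0.0005,0,0,0,0],
    [-0.075,0.0005,0,0,0,0],
    [-0.1,0.0005,0,0,0,0],
    [-0.125,0.0005,0,0,0,0]
  ]
}}

```text
time: 10.5
tool_pos: [0.5736, -0.0507, 0.0452]
ee_rot: [3.14, 0.0, 1.516]
wrist_force: [-0.2, -0.4, -3.1]
width: 0.0479
finger_force: 30.0
```

Call:
{"fn": "carry_out", "kwargs": {
  "commands": [
    [-0.02,0,0,0,0,0],
    [-0.04,0,0,0,0,0],
    [-0.051,0,0,0,0,0],
    [-0.051,0,0.002,0,0,0],
    [-0.051,0,0.004,0,0,0]
  ]
}}

```text
time: 11.0
tool_pos: [0.571, -0.1021, 0.0431]
ee_rot: [3.14, 0.003, 1.515]
wrist_force: [-5.2, -3.3, 13.2]
width: 0.0478
finger_force: 30.0
```

Call:
{"fn": "carry_out", "kwargs": {
  "commands": [
    [0,0,0,0,0,0],
    [0,0,0,0,0,0],
    [0,0,0,0,0,0],
    [0,0,0,0,0,0],
    [0,0,0,0,0,0]
  ],
  "jaw": 0.85
}}

```text
time: 11.5
tool_pos: [0.5702, -0.1007, 0.0403]
ee_rot: [-3.141, -0.0, 1.515]
wrist_force: [0.3, -0.8, 0.4]
width: 0.0796
finger_force: 0.0
```

Call:
{"fn": "carry_out", "kwargs": {
  "commands": [
    [0,0,-0.02,0,0,0],
    [0,0,-0.045,0,0,0],
    [0,0,-0.07,0,0,0],
    [0,0,-0.095,0,0,0],
    [0,0,-0.115,0,0,0]
  ]
}}

```text
time: 12.0
tool_pos: [0.5705, -0.1011, 0.1571]
ee_rot: [3.14, 0.0, 1.515]
wrist_force: [-0.1, -0.3, -0.3]
width: 0.08
finger_force: 0.0
```

```bash
python3 - <<'E'
from h import *
s=snapshot("scene")
H=hsv(s);m=(H[...,0]>100)&(H[...,0]<130)&(H[...,1]>140)&(H[...,2]>60)
for a,c,_ in blobs(m,8): 
  if c[1]>95:print(a,c.round(1),ray(s,*c,.095).round(4))
plan(.456,.337,.145,np.pi/2+.363)
E
```

```text
63 [412.8 127.7] [0.4528 0.3394]
98 [252.1 195.6] [ 0.5661 -0.172 ]
67 [280.1 191.5] [ 0.5742 -0.097 ]
141 [302.2 193.9] [ 0.5986 -0.0423]
43 [267.3 199.8] [ 0.5914 -0.1359]
95 [104.5 241.7] [ 0.6032 -0.5526]
105 [ 58.8 245.2] [ 0.5816 -0.6619]
shift [ 0.4314 -0.1408  0.0143] rot [ 0.007  0.003 -0.419] j6 -0.22 pos [ 0.5723 -0.1016  0.1611] yaw 1.515
```

Call:
{"fn": "carry_out", "kwargs": {
  "commands": [
    [0.043,-0.014,0,0,0,-0.04],
    [0.086,-0.028,0,0,0,-0.08],
    [0.129,-0.042,0,0,0,-0.12],
    [0.172,-0.056,0,0,0,-0.16],
    [0.215,-0.07,0,0,0,-0.2]
  ],
  "jaw": 1
}}

```text
time: 12.55
tool_pos: [0.5113, 0.119, 0.1547]
ee_rot: [-3.141, -0.0, 1.716]
wrist_force: [1.0, -0.3, -0.7]
width: 0.0943
finger_force: 0.0
```

```bash
python3 - <<'E'
from h import *
snapshot("wrist")
plan(.456,.337,.145,np.pi/2+.363)
E
```

```text
shift [ 0.2168 -0.0203  0.0113] rot [-0.001 -0.007 -0.21 ] j6 -0.02 pos [0.5092 0.1258 0.1548] yaw 1.724
```

Call:
{"fn": "carry_out", "kwargs": {
  "commands": [
    [0.05,-0.005,0.002,0,0,-0.05],
    [0.1,-0.01,0.004,0,0,-0.1],
    [0.15,-0.015,0.006,0,0,-0.15],
    [0.19,-0.018,0.008,0,0,-0.19],
    [0.215,-0.02,0.01,0,0,-0.21]
  ]
}}

```text
time: 13.1
tool_pos: [0.4603, 0.33, 0.1445]
ee_rot: [-3.141, -0.001, 1.929]
wrist_force: [-0.4, -0.8, 0.3]
width: 0.0939
finger_force: 0.0
```

```bash
python3 - <<'E'
from h import *
w=snapshot("wrist"); cv2.imwrite("pics/w2.png",w["img"][:,:,::-1])
snapshot("scene");plan(.456,.337,.037,np.pi/2+.363)
E
```

```text
shift [ 0.0079 -0.0012  0.1071] rot [-0.002 -0.001 -0.004] j6 0.16 pos [0.4601 0.33   0.144 ] yaw 1.93
```

View pics/w2.png

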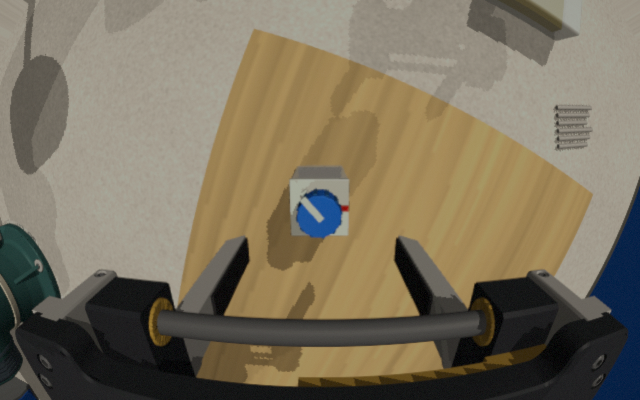

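Tube B is square between the fingers at (320,212).

Call:
{"fn": "carry_out", "kwargs": {
  "commands": [
    [0.008,-0.001,0.01,0,0,0],
    [0.008,-0.001,0.04,0,0,0],
    [0.008,-0.001,0.075,0,0,0],
    [0.008,-0.001,0.1,0,0,0],
    [0.008,-0.001,0.106,0,0,0]
  ]
}}

```text
time: 13.7
tool_pos: [0.4555, 0.3317, 0.0348]
ee_rot: [-3.133, 0.002, 1.923]
wrist_force: [-0.3, -0.6, -0.5]
width: 0.0942
finger_force: 0.0
```

Call:
{"fn": "carry_out", "kwargs": {
  "commands": [
    [0,0,0,0,0,0],
    [0,0,0,0,0,0],
    [0,0,0,0,0,0],
    [0,0,0,0,0,0],
    [0,0,0,0,0,0]
  ],
  "jaw": 0
}}

```text
time: 14.2
tool_pos: [0.4586, 0.3349, 0.0407]
ee_rot: [3.139, -0.0, 1.925]
wrist_force: [-0.2, 1.2, -0.6]
width: 0.0572
finger_force: 0.0
```

Call:
{"fn": "carry_out", "kwargs": {
  "commands": [
    [0,0,0,0,0,0],
    [0,0,0,0,0,0],
    [0,0,-0.005,0,0,0],
    [0,0,-0.02,0,0,0],
    [0,0,-0.035,0,0,0]
  ]
}}

```text
time: 14.7
tool_pos: [0.4577, 0.3344, 0.075]
ee_rot: [-3.141, 0.0, 1.925]
wrist_force: [0.3, 0.6, -1.8]
width: 0.048
finger_force: 30.0
```

```bash
python3 - <<'E'
from h import *
RX,RY,th=.5697,-.0965,-.056
plan(RX+.056*.165,RY+.165,.072,np.pi/2+th)
E
```

```text
shift [-0.2914  0.0216  0.003 ] rot [-0.001  0.     0.41 ] j6 0.18 pos [0.4577 0.3344 0.075 ] yaw 1.925
```

Call:
{"fn": "carry_out", "kwargs": {
  "commands": [
    [-0.047,0.003,0,0,0,0.08],
    [-0.094,0.007,0,0,0,0.16],
    [-0.141,0.01,0,0,0,0.24],
    [-0.188,0.014,0,0,0,0.33],
    [-0.235,0.0175,0,0,0,0.41]
  ]
}}

```text
time: 15.2
tool_pos: [0.5572, 0.1186, 0.0764]
ee_rot: [3.139, -0.001, 1.512]
wrist_force: [-0.0, -0.8, -1.4]
width: 0.048
finger_force: 30.0
```

Call:
{"fn": "carry_out", "kwargs": {
  "commands": [
    [-0.025,0.012,0,0,0,0],
    [-0.047,0.025,0,0,0,0],
    [-0.047,0.025,0.015,0,0,0],
    [-0.047,0.025,0.025,0,0,0],
    [-0.047,0.025,0.03,0,0,0]
  ]
}}

```text
time: 15.7
tool_pos: [0.5766, 0.0727, 0.0428]
ee_rot: [-3.138, -0.0, 1.516]
wrist_force: [-0.3, 0.8, -2.2]
width: 0.0475
finger_force: 30.0
```

```bash
python3 - <<'E'
from h import *
RX,RY,th=.5697,-.0965,-.056
s=snapshot("scene");snapshot("wrist")
plan(RX+.056*.165,RY+.165,.044,np.pi/2+th);plan(RX+.056*.068,RY+.068,.044,np.pi/2+th)
H=hsv(s);m=(H[...,0]>100)&(H[...,0]<130)&(H[...,1]>140)&(H[...,2]>60)
for a,c,_ in blobs(m,8): 
  if c[1]>95:print(a,c.round(1),ray(s,*c,.095).round(4))
E
```

```text
shift [-0.0044  0.0026 -0.0011] rot [-0.003 -0.     0.002] j6 0.08 pos [0.5766 0.073  0.0429] yaw 1.516
shift [-0.1015  0.0025 -0.0011] rot [-0.003 -0.     0.002] j6 0.08 pos [0.5766 0.073  0.0429] yaw 1.516
79 [279.1 189.9] [ 0.5681 -0.0983]
89 [252.1 196. ] [ 0.5675 -0.1723]
144 [301.8 194. ] [ 0.5986 -0.0436]
48 [267.4 200.1] [ 0.5924 -0.1361]
96 [104.4 241.8] [ 0.6036 -0.5528]
108 [ 58.9 245.2] [ 0.5818 -0.6617]
```

Call:
{"fn": "carry_out", "kwargs": {
  "commands": [
    [-0.025,0.0025,0,0,0,0],
    [-0.05,0.0025,0,0,0,0],
    [-0.075,0.0025,0,0,0,0],
    [-0.1,0.0025,0,0,0,0],
    [-0.103,0.0025,0,0,0,0]
  ]
}}

```text
time: 16.3
tool_pos: [0.575, -0.0327, 0.0451]
ee_rot: [3.141, 0.001, 1.513]
wrist_force: [0.0, -0.0, -2.4]
width: 0.0477
finger_force: 30.0
```

Call:
{"fn": "carry_out", "kwargs": {
  "commands": [
    [0,0,0.001,0,0,0],
    [0,0,0.002,0,0,0],
    [0,0,0.003,0,0,0],
    [0,0,0.003,0,0,0],
    [0,0,0.003,0,0,0]
  ]
}}

```text
time: 16.8
tool_pos: [0.5749, -0.0304, 0.0414]
ee_rot: [-3.141, -0.0, 1.516]
wrist_force: [-0.6, 0.5, -2.9]
width: 0.0477
finger_force: 30.0
```

Call:
{"fn": "carry_out", "kwargs": {
  "commands": [
    [0,0,0,0,0,0],
    [0,0,0,0,0,0],
    [0,0,0,0,0,0],
    [0,0,0,0,0,0],
    [0,0,0,0,0,0]
  ],
  "jaw": 0.85
}}

```text
time: 17.3
tool_pos: [0.575, -0.0312, 0.0417]
ee_rot: [3.141, -0.0, 1.515]
wrist_force: [-0.8, -0.1, 0.4]
width: 0.0798
finger_force: 0.0
```

Call:
{"fn": "carry_out", "kwargs": {
  "commands": [
    [0,0,-0.02,0,0,0],
    [0,0,-0.045,0,0,0],
    [0,0,-0.07,0,0,0],
    [0,0,-0.095,0,0,0],
    [0,0,-0.13,0,0,0]
  ]
}}

```text
time: 17.8
tool_pos: [0.5738, -0.0311, 0.1709]
ee_rot: [-3.138, -0.0, 1.515]
wrist_force: [-0.1, 0.2, -0.6]
width: 0.08
finger_force: 0.0
```

Call:
{"fn": "carry_out", "kwargs": {
  "commands": [
    [0,-0.05,-0.02,0,0,0],
    [0,-0.1,-0.04,0,0,0],
    [0,-0.15,-0.06,0,0,0],
    [0,-0.2,-0.06,0,0,0],
    [0,-0.21,-0.06,0,0,0]
  ]
}}

```text
time: 18.3
tool_pos: [0.3628, -0.0191, 0.2331]
ee_rot: [3.138, 0.001, 1.515]
wrist_force: [0.7, -0.2, 0.5]
width: 0.0801
finger_force: 0.0
```

```bash
python3 - <<'E'
from h import *
snapshot("wrist")
s=snapshot("top");np.savez("top1.npz",**s);I=s["img"][160:250,290:460,::-1]; cv2.imwrite("pics/t5.png",cv2.resize(I,None,fx=4.5,fy=4.5,interpolation=cv2.INTER_CUBIC))
H=hsv(s);m=(H[...,0]>100)&(H[...,0]<130)&(H[...,1]>140)&(H[...,2]>60)
for a,c,_ in blobs(m,8): print(a,c.round(1),ray(s,*c,.104).round(4))
RX,RY,th=.5697,-.0965,-.056
plan(RX-.056*.225,RY-.225,.18,np.pi/2+th)
E
```

```text
46 [328.2 198.5] [ 0.5764 -0.0282]
46 [355.8 200.1] [ 0.5728 -0.0982]
46 [384.8 202.1] [ 0.568  -0.1719]
37 [529.9 211. ] [ 0.5467 -0.5392]
161 [351.9 214.4] [ 0.5362 -0.0884]
55 [573.3 219.5] [ 0.5257 -0.6486]
shift [-0.2908  0.2099  0.0538] rot [ 0.004  0.001 -0.   ] j6 -0.15 pos [ 0.3637 -0.0192  0.2328] yaw 1.514
```

View pics/t5.png

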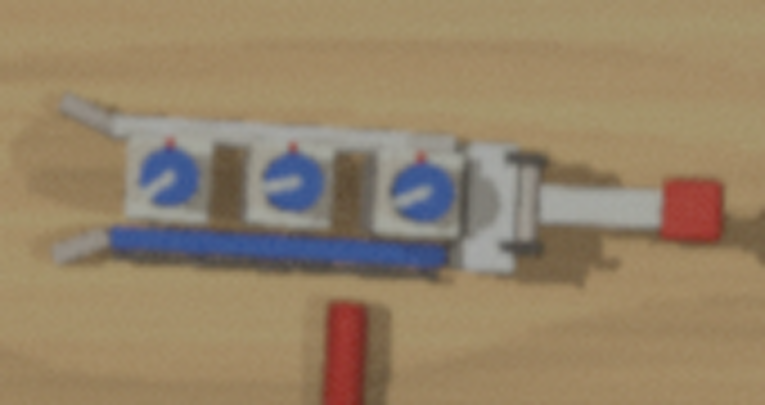

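All three tubes stand in single file in the channel, at crop px (168,178), (292,183) and (421,190). The lever is up and the caps are still loose. Next the lever.

Call:
{"fn": "carry_out", "kwargs": {
  "commands": [
    [-0.04,0.028,0.006,0,0,0],
    [-0.08,0.056,0.012,0,0,0],
    [-0.12,0.084,0.02,0,0,0],
    [-0.16,0.112,0.026,0,0,0],
    [-0.2,0.14,0.032,0,0,0]
  ],
  "jaw": 0
}}

```text
time: 18.9
tool_pos: [0.4955, -0.2291, 0.1981]
ee_rot: [-3.141, -0.001, 1.514]
wrist_force: [0.1, 0.1, 0.2]
width: 0.0436
finger_force: 0.0
```

Call:
{"fn": "carry_out", "kwargs": {
  "commands": [
    [-0.03,0.023,0.006,0,0,0],
    [-0.06,0.046,0.012,0,0,0],
    [-0.09,0.07,0.018,0,0,0],
    [-0.09,0.07,0.02,0,0,0],
    [-0.09,0.07,0.02,0,0,0]
  ]
}}

```text
time: 19.4
tool_pos: [0.5588, -0.321, 0.1765]
ee_rot: [-3.138, -0.003, 1.514]
wrist_force: [-0.1, 0.7, -0.1]
width: 0.0032
finger_force: 0.0
```

```bash
python3 - <<'E'
from h import *
RX,RY,th=.5697,-.0965,-.056
plan(RX-.056*.227,RY-.227,.11,np.pi/2+th);plan(RX-.056*.236,RY-.236,.062,np.pi/2+th); print(get_obs()["width"])
E
```

```text
shift [-0.0028 -0.0014  0.0665] rot [-0.004 -0.003 -0.001] j6 -0.55 pos [ 0.5588 -0.321   0.1765] yaw 1.514
shift [-0.0119 -0.0012  0.1145] rot [-0.004 -0.003 -0.001] j6 -0.55 pos [ 0.5588 -0.321   0.1765] yaw 1.514
0.0031591015568300258
```

Call:
{"fn": "carry_out", "kwargs": {
  "commands": [
    [-0.002,-0.001,0.02,0,0,0],
    [-0.003,-0.001,0.04,0,0,0],
    [-0.004,-0.001,0.055,0,0,0],
    [-0.005,-0.001,0.068,0,0,0],
    [-0.006,-0.001,0.078,0,0,0]
  ]
}}

```text
time: 19.9
tool_pos: [0.5578, -0.3273, 0.1031]
ee_rot: [3.139, 0.003, 1.515]
wrist_force: [-0.7, -1.2, 5.9]
width: 0.0005
finger_force: 2.4
```

Call:
{"fn": "carry_out", "kwargs": {
  "commands": [
    [-0.001,0,0.008,0,0,0],
    [-0.003,0,0.016,0,0,0],
    [-0.004,0,0.024,0,0,0],
    [-0.006,0,0.031,0,0,0],
    [-0.006,0,0.034,0,0,0]
  ]
}}

```text
time: 20.4
tool_pos: [0.5561, -0.332, 0.0653]
ee_rot: [-3.139, -0.002, 1.515]
wrist_force: [0.7, 0.2, -0.4]
width: 0.0001
finger_force: 0.0
```

Call:
{"fn": "carry_out", "kwargs": {
  "commands": [
    [0,0,-0.02,0,0,0],
    [0,0,-0.05,0,0,0],
    [0,0,-0.09,0,0,0],
    [0,0,-0.12,0,0,0],
    [0,-0.03,-0.14,0,0,0]
  ]
}}

```text
time: 20.9
tool_pos: [0.5293, -0.331, 0.2092]
ee_rot: [3.138, 0.001, 1.517]
wrist_force: [-0.4, -0.4, 0.8]
width: 0.0005
finger_force: 0.0
```

Call:
{"fn": "carry_out", "kwargs": {
  "commands": [
    [0,-0.045,0,0,0,0],
    [0,-0.09,0,0,0,0],
    [0,-0.135,0,0,0,0],
    [0,-0.165,0,0,0,0],
    [0,-0.18,0,0,0,0]
  ]
}}

```text
time: 21.4
tool_pos: [0.3454, -0.3205, 0.2075]
ee_rot: [3.141, 0.0, 1.513]
wrist_force: [0.2, 0.4, -0.0]
width: 0.0004
finger_force: 0.0
```

```bash
python3 - <<'E'
from h import *
snapshot("wrist")
s=snapshot("top");t=snapshot("scene");np.savez("top2.npz",**s)
I=cv2.resize(s["img"][160:240,290:460,::-1],None,fx=4,fy=4,interpolation=cv2.INTER_CUBIC);J=cv2.resize(t["img"][150:225,180:350,::-1],None,fx=3.5,fy=3.5,interpolation=cv2.INTER_CUBIC)
J=cv2.copyMakeBorder(J,0,0,0,I.shape[1]-J.shape[1],0);cv2.imwrite("pics/t6.png",np.vstack([I,J]))
H=hsv(s);m=(H[...,0]>100)&(H[...,0]<130)&(H[...,1]>140)&(H[...,2]>60)
for a,c,_ in blobs(m,8): print(a,c.round(1),ray(s,*c,.104).round(4))
C=cloud(s); r=((H[...,0]<8)|(H[...,0]>172))&(H[...,1]>150)
for a,c,b in blobs(r,60): print("red",a,c.round(1),np.median(C[b],0).round(3))
o=get_obs();print(o["joint_positions"].round(3));plan(.5764,-.03,.14)
E
```

```text
48 [328.2 198.2] [ 0.5772 -0.0281]
49 [355.8 200. ] [ 0.573  -0.0981]
47 [384.7 202. ] [ 0.568  -0.1716]
39 [529.6 210.7] [ 0.5475 -0.5386]
149 [351.1 213.4] [ 0.539  -0.0864]
59 [573.2 219.6] [ 0.5256 -0.6482]
red 336 [475.7 115. ] [ 0.805 -0.426  0.041]
red 144 [443.5 207.2] [ 0.557 -0.331  0.063]
red 286 [366.  244.9] [ 0.455 -0.133  0.024]
[-8.660e-01 -8.600e-02  1.540e+00  1.000e-03  1.687e+00 -8.090e-01]
shift [0.3036 0.2118 0.0679] rot [0.001 0.    0.   ] j6 -0.81 pos [ 0.3476 -0.321   0.2076] yaw 1.514
```

View pics/t6.png

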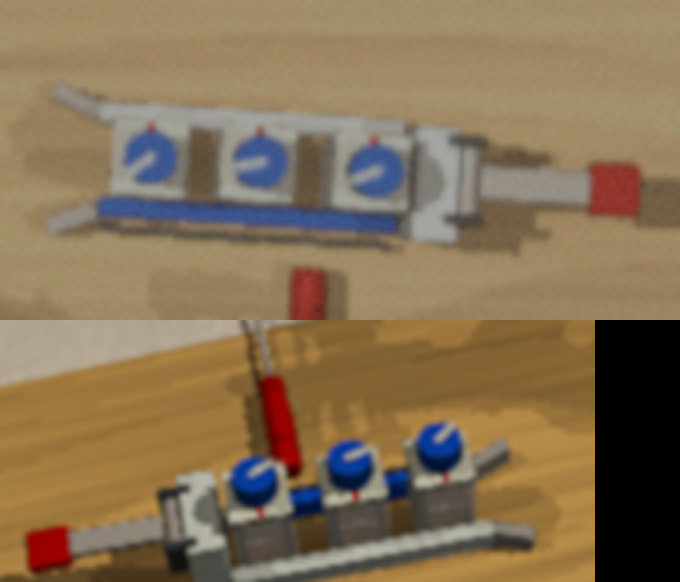

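The lever is down (pad z 0.063) and the bar has moved in. I'll measure cap centres and angles accurately while starting over.

```bash
cat > caps.py <<'E'
from meas import *
def caps(s,cs,z=.104):
    for c in cs:
        u0,v0=int(c[0])-11,int(c[1])-11;k=6;I=up(s,u0,v0,23,23,k);H=cv2.cvtColor(I,cv2.COLOR_RGB2HSV)
        b=(H[...,0]>100)&(H[...,0]<130)&(H[...,1]>105)
        b=max(blobs(b,50),key=lambda q:q[0])[2].astype(np.uint8)
        cn=max(cv2.findContours(b,cv2.RETR_EXTERNAL,cv2.CHAIN_APPROX_NONE)[0],key=len);h=cv2.convexHull(cn)
        (cu,cv_),r=cv2.minEnclosingCircle(h);f=lambda u,v:((u+.5)/k-.5+u0,(v+.5)/k-.5+v0)
        yy,xx=np.mgrid[:I.shape[0],:I.shape[1]];ins=np.hypot(xx-cu,yy-cv_)<r*.85
        w=np.clip(130.-H[...,1],0,None)*ins; m=np.array([(w*xx).sum(),(w*yy).sum()])/max(w.sum(),1)
        d=np.array(f(*m))-np.array(f(cu,cv_));p=ray(s,*f(cu,cv_),z)
        ang=np.arctan2(-d[0],-d[1]) # world: x=-v, y=-u
        rm=((H[...,0]<10)|(H[...,0]>168))&(H[...,1]>70)&~ins
        print("cap",p.round(4),"r mm",round(r/k/457*1160,1),"line-angle",ang.round(2),"cap angle",(ang+.056).round(2),np.hypot(*d).round(2))
E
python3 - <<'E'
from caps import *
caps(dict(np.load("top2.npz")),[(328.2,198.2),(355.8,200),(384.7,202)])
plan(.566,-.170,.16,np.pi-.056)
E
```

```text
cap [ 0.5753 -0.0257] r mm 15.3 line-angle 2.13 cap angle 2.18 1.98
cap [ 0.5727 -0.0957] r mm 15.7 line-angle 1.74 cap angle 1.8 1.94
cap [ 0.5675 -0.1689] r mm 16.1 line-angle 1.97 cap angle 2.03 1.98
shift [0.1632 0.2094 0.0479] rot [ 1.000e-03  1.000e-03 -1.572e+00] j6 -0.81 pos [ 0.3476 -0.321   0.2076] yaw 1.514
```

Call:
{"fn": "carry_out", "kwargs": {
  "commands": [
    [0.032,0.04,0,0,0,-0.14],
    [0.064,0.08,0,0,0,-0.28],
    [0.096,0.12,0,0,0,-0.42],
    [0.128,0.16,0,0,0,-0.56],
    [0.16,0.2,0,0,0,-0.7]
  ],
  "jaw": 0.6
}}

```text
time: 22.05
tool_pos: [0.5541, -0.1735, 0.2067]
ee_rot: [3.141, -0.0, 2.222]
wrist_force: [0.3, -0.5, 0.7]
width: 0.0368
finger_force: 0.0
```

Call:
{"fn": "carry_out", "kwargs": {
  "commands": [
    [0,0,0,0,0,-0.14],
    [0,0,0.01,0,0,-0.28],
    [0,0,0.02,0,0,-0.42],
    [0,0,0.03,0,0,-0.56],
    [0,0,0.04,0,0,-0.7]
  ]
}}

```text
time: 22.55
tool_pos: [0.5527, -0.1747, 0.166]
ee_rot: [3.141, -0.001, 2.922]
wrist_force: [-1.1, 0.4, -0.0]
width: 0.0563
finger_force: 0.0
```

```bash
python3 - <<'E'
from h import *
snapshot("wrist");snapshot("wrist")
plan(.567,-.169,.125,np.pi-.056)
E
```

```text
shift [-0.014   0.0088  0.0396] rot [ 0.002 -0.004 -0.169] j6 -1.75 pos [ 0.5515 -0.1745  0.1646] yaw 2.916
```

Call:
{"fn": "carry_out", "kwargs": {
  "commands": [
    [-0.007,0.004,0.01,0,0,-0.08],
    [-0.014,0.009,0.02,0,0,-0.169],
    [-0.014,0.009,0.03,0,0,-0.169],
    [-0.014,0.009,0.038,0,0,-0.169],
    [-0.014,0.009,0.038,0,0,-0.169]
  ]
}}

```text
time: 23.15
tool_pos: [0.5659, -0.1698, 0.1277]
ee_rot: [3.14, -0.003, 3.082]
wrist_force: [-0.5, 0.1, 0.0]
width: 0.0563
finger_force: 0.0
```

```bash
python3 - <<'E'
from h import *
snapshot("scene");w=snapshot("wrist"); cv2.imwrite("pics/w3.png",w["img"][:,:,::-1])
plan(.567,-.169,.085,np.pi-.056)
E
```

```text
shift [-0.0004  0.0013  0.0445] rot [ 0.    -0.    -0.003] j6 -1.9 pos [ 0.5666 -0.1703  0.1295] yaw 3.082
```

View pics/w3.png

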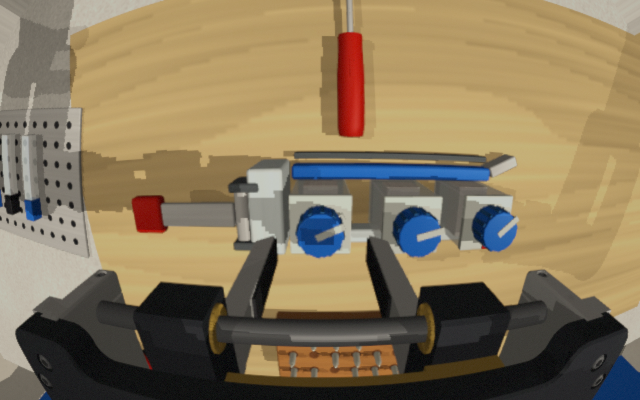

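The first cap is centred between the fingers at (321,231). I'll descend and grip it.

Call:
{"fn": "carry_out", "kwargs": {
  "commands": [
    [0,0.001,0.012,0,0,0],
    [0,0.001,0.024,0,0,0],
    [0,0.001,0.034,0,0,0],
    [0,0.001,0.041,0,0,0],
    [0,0.001,0.044,0,0,0]
  ]
}}

```text
time: 23.75
tool_pos: [0.5659, -0.1689, 0.0838]
ee_rot: [3.141, -0.002, 3.084]
wrist_force: [0.1, -0.0, 0.2]
width: 0.0564
finger_force: 0.0
```

Call:
{"fn": "carry_out", "kwargs": {
  "commands": [
    [0,0,0,0,0,0],
    [0,0,0,0,0,0],
    [0,0,0,0,0,0],
    [0,0,0,0,0,0],
    [0,0,0,0,0,0]
  ],
  "jaw": 0
}}

```text
time: 24.25
tool_pos: [0.5671, -0.1697, 0.0862]
ee_rot: [-3.141, 0.001, 3.084]
wrist_force: [0.0, -1.0, 0.6]
width: 0.0331
finger_force: 30.0
```

Call:
{"fn": "carry_out", "kwargs": {
  "commands": [
    [0,0,0,0,0,0],
    [0,0,0,0,0,0],
    [0,0,0,0,0,0.05],
    [0,0,0,0,0,0.17],
    [0,0,0,0,0,0.3]
  ]
}}

```text
time: 24.75
tool_pos: [0.567, -0.1696, 0.0861]
ee_rot: [-3.141, 0.001, 2.779]
wrist_force: [-1.0, -1.5, 2.9]
width: 0.0338
finger_force: 30.0
```

```bash
python3 - <<'E'
from h import *
o=get_obs();print(o["wrist_torque"],o["wrist_force"]);plan(.567,-.169,.085)
E
```

```text
[-0.19237385  0.03421068  0.10567757] [-0.95095031 -1.5283449   2.85177648]
shift [0.0002 0.0005 0.0011] rot [-0.     0.001 -0.   ] j6 -1.59 pos [ 0.567  -0.1696  0.0861] yaw 2.779
```

Call:
{"fn": "carry_out", "kwargs": {
  "commands": [
    [0,0,0,0,0,0.13],
    [0,0,0,0,0,0.26],
    [0,0,0,0,0,0.39],
    [0,0,0,0,0,0.52],
    [0,0,0,0,0,0.65]
  ]
}}

```text
time: 25.25
tool_pos: [0.5672, -0.1697, 0.0862]
ee_rot: [3.141, 0.002, 2.129]
wrist_force: [0.3, -1.8, 2.9]
width: 0.0335
finger_force: 30.0
```

Call:
{"fn": "carry_out", "kwargs": {
  "commands": [
    [0,0,0,0,0,0.13],
    [0,0,0,0,0,0.26],
    [0,0,0,0,0,0.39],
    [0,0,0,0,0,0.52],
    [0,0,0,0,0,0.65]
  ]
}}

```text
time: 25.75
tool_pos: [0.5674, -0.17, 0.0862]
ee_rot: [3.139, 0.002, 1.479]
wrist_force: [0.5, -1.4, 2.2]
width: 0.0334
finger_force: 30.0
```

Call:
{"fn": "carry_out", "kwargs": {
  "commands": [
    [0,0,0,0,0,0.06],
    [0,0,0,0,0,0.12],
    [0,0,0,0,0,0.18],
    [0,0,0,0,0,0.24],
    [0,0,0,0,0,0.3]
  ]
}}

```text
time: 26.25
tool_pos: [0.5675, -0.1702, 0.0862]
ee_rot: [3.139, 0.001, 1.182]
wrist_force: [1.0, -2.4, 0.4]
width: 0.0334
finger_force: 30.0
```

```bash
python3 - <<'E'
from h import *
o=get_obs();print(o["wrist_torque"],o["wrist_force"]);plan(.567,-.169,.085)
E
```

```text
[-0.7034511  -0.1973563   0.10250326] [ 1.00690966 -2.40313797  0.42511799]
shift [ 0.0009 -0.0009  0.0011] rot [0.003 0.001 0.   ] j6 0.0 pos [ 0.5675 -0.1702  0.0862] yaw 1.182
```

Call:
{"fn": "carry_out", "kwargs": {
  "commands": [
    [0,0,0,0,0,0.04],
    [0,0,0,0,0,0.08],
    [0,0,0,0,0,0.12],
    [0,0,0,0,0,0.15],
    [0,0,0,0,0,0.15]
  ]
}}

```text
time: 26.75
tool_pos: [0.5675, -0.1699, 0.0859]
ee_rot: [3.139, 0.0, 1.034]
wrist_force: [1.6, -3.4, 2.0]
width: 0.0334
finger_force: 30.0
```

```bash
python3 - <<'E'
from h import *
o=get_obs();print(o["wrist_torque"],o["wrist_force"]);plan(.567,-.169,.085)
E
```

```text
[-0.76835791 -0.44505514  0.07989965] [ 1.64834221 -3.36716673  2.00292534]
shift [ 0.0005 -0.0009  0.0009] rot [0.003 0.    0.   ] j6 0.15 pos [ 0.5675 -0.1699  0.0859] yaw 1.034
```

Call:
{"fn": "carry_out", "kwargs": {
  "commands": [
    [0,0,0,0,0,0.04],
    [0,0,0,0,0,0.08],
    [0,0,0,0,0,0.12],
    [0,0,0,0,0,0.15],
    [0,0,0,0,0,0.15]
  ]
}}

```text
time: 27.25
tool_pos: [0.5679, -0.1686, 0.0862]
ee_rot: [3.14, -0.002, 0.885]
wrist_force: [4.4, 0.2, 2.6]
width: 0.0335
finger_force: 30.0
```

```bash
python3 - <<'E'
from h import *
o=get_obs();print(o["wrist_torque"],o["wrist_force"]);plan(.567,-.169,.085)
E
```

```text
[ 0.02013221 -0.73457254  0.47441544] [4.36060155 0.17886593 2.58507398]
shift [-0.0009 -0.0004  0.0012] rot [ 0.002 -0.002 -0.   ] j6 0.3 pos [ 0.5679 -0.1686  0.0862] yaw 0.885
```

Call:
{"fn": "carry_out", "kwargs": {
  "commands": [
    [0,0,0,0,0,0],
    [0,0,0,0,0,0],
    [0,0,0,0,0,0],
    [0,0,0,0,0,0],
    [0,0,-0.005,0,0,0]
  ],
  "jaw": 0.6
}}

```text
time: 27.75
tool_pos: [0.5656, -0.1689, 0.0893]
ee_rot: [-3.139, 0.001, 0.884]
wrist_force: [-0.6, 0.2, 0.2]
width: 0.0563
finger_force: 0.0
```

Call:
{"fn": "carry_out", "kwargs": {
  "commands": [
    [0,0,-0.015,0,0,0],
    [0,0,-0.035,0,0,0],
    [0,0,-0.05,0,0,0],
    [0,0,-0.06,0,0,-0.1],
    [0,0,-0.06,0,0,-0.24]
  ]
}}

```text
time: 28.25
tool_pos: [0.5682, -0.1698, 0.1544]
ee_rot: [3.136, -0.0, 1.129]
wrist_force: [-0.2, 0.5, 0.0]
width: 0.0564
finger_force: 0.0
```

Call:
{"fn": "carry_out", "kwargs": {
  "commands": [
    [0,0,0,0,0,-0.14],
    [0,0,0,0,0,-0.28],
    [0,0,0,0,0,-0.42],
    [0,0,0,0,0,-0.56],
    [0,0,0,0,0,-0.7]
  ]
}}

```text
time: 28.75
tool_pos: [0.567, -0.1693, 0.1519]
ee_rot: [3.14, 0.001, 1.83]
wrist_force: [-0.5, 0.1, -0.2]
width: 0.0565
finger_force: 0.0
```

Call:
{"fn": "carry_out", "kwargs": {
  "commands": [
    [0,0,0,0,0,-0.14],
    [0,0,0,0,0,-0.28],
    [0,0,0,0,0,-0.42],
    [0,0,0,0,0,-0.56],
    [0,0,0,0,0,-0.7]
  ]
}}

```text
time: 29.25
tool_pos: [0.567, -0.1694, 0.1519]
ee_rot: [3.141, 0.001, 2.53]
wrist_force: [-0.7, -0.8, -0.2]
width: 0.0561
finger_force: 0.0
```

```bash
python3 - <<'E'
from h import *
snapshot("scene");w=snapshot("wrist"); cv2.imwrite("pics/w4.png",cv2.resize(w["img"][130:270,120:560,::-1],None,fx=1.8,fy=1.8,interpolation=cv2.INTER_CUBIC))
plan(.572,-.0957,.13,np.pi-.056)
E
```

```text
shift [0.0387 0.0629 0.0217] rot [-0.     0.002 -0.562] j6 -1.34 pos [ 0.567  -0.1694  0.1518] yaw 2.523
```

View pics/w4.png

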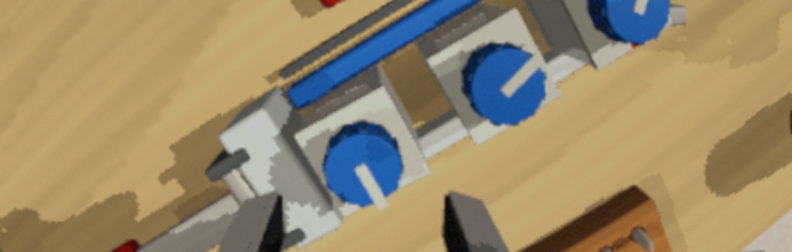

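The first cap's line now points squarely to the aluminium-rail side (the red-mark side), so it is tight. Next is the middle cap.

Call:
{"fn": "carry_out", "kwargs": {
  "commands": [
    [0.01,0.016,0,0,0,-0.12],
    [0.02,0.032,0,0,0,-0.24],
    [0.03,0.048,0.005,0,0,-0.36],
    [0.0387,0.063,0.01,0,0,-0.48],
    [0.0387,0.063,0.015,0,0,-0.562]
  ]
}}

```text
time: 29.85
tool_pos: [0.5721, -0.0934, 0.1363]
ee_rot: [3.141, 0.001, 3.089]
wrist_force: [-0.0, -0.1, -1.1]
width: 0.056
finger_force: 0.0
```

```bash
python3 - <<'E'
from caps import *
snapshot("wrist");s=snapshot("scene");snapshot("wrist")
H=hsv(s);m=(H[...,0]>100)&(H[...,0]<130)&(H[...,1]>140)&(H[...,2]>60)
for a,c,_ in blobs(m,8): 
  if 150<c[1]<230:print(a,c.round(1),ray(s,*c,.095).round(4))
plan(.572,-.0957,.085,np.pi-.056)
E
```

```text
83 [305.2 185.5] [ 0.5736 -0.0272]
89 [279.5 190.9] [ 0.5715 -0.0983]
70 [252.4 194. ] [ 0.5612 -0.1702]
32 [293.2 195.5] [ 0.5969 -0.0666]
40 [267.4 200.4] [ 0.5935 -0.1364]
shift [-0.0004 -0.0004  0.0508] rot [-0.     0.    -0.003] j6 -1.77 pos [ 0.5716 -0.0953  0.1358] yaw 3.082
```

Call:
{"fn": "carry_out", "kwargs": {
  "commands": [
    [0,0,0.015,0,0,0],
    [0,0,0.028,0,0,0],
    [0,0,0.039,0,0,0],
    [0,0,0.047,0,0,0],
    [0,0,0.05,0,0,0]
  ]
}}

```text
time: 30.5
tool_pos: [0.5707, -0.0954, 0.0835]
ee_rot: [3.141, -0.003, 3.085]
wrist_force: [-1.1, -0.5, -0.1]
width: 0.0562
finger_force: 0.0
```

Call:
{"fn": "carry_out", "kwargs": {
  "commands": [
    [0,0,0,0,0,0],
    [0,0,0,0,0,0],
    [0,0,0,0,0,0],
    [0,0,0,0,0,0],
    [0,0,0,0,0,0]
  ],
  "jaw": 0
}}

```text
time: 31.0
tool_pos: [0.5721, -0.0959, 0.0863]
ee_rot: [-3.141, 0.002, 3.086]
wrist_force: [0.0, -1.1, 1.3]
width: 0.0335
finger_force: 30.0
```

Call:
{"fn": "carry_out", "kwargs": {
  "commands": [
    [0,0,0,0,0,0.1],
    [0,0,0,0,0,0.22],
    [0,0,0,0,0,0.34],
    [0,0,0,0,0,0.47],
    [0,0,0,0,0,0.6]
  ]
}}

```text
time: 31.5
tool_pos: [0.5718, -0.0955, 0.0862]
ee_rot: [3.141, 0.001, 2.481]
wrist_force: [-1.3, 0.1, 2.7]
width: 0.0333
finger_force: 30.0
```

Call:
{"fn": "carry_out", "kwargs": {
  "commands": [
    [0,0,0,0,0,0.13],
    [0,0,0,0,0,0.26],
    [0,0,0,0,0,0.39],
    [0,0,0,0,0,0.52],
    [0,0,0,0,0,0.65]
  ]
}}

```text
time: 32.0
tool_pos: [0.572, -0.0956, 0.0862]
ee_rot: [3.14, 0.001, 1.831]
wrist_force: [-0.5, -0.7, 0.9]
width: 0.0335
finger_force: 30.0
```

Call:
{"fn": "carry_out", "kwargs": {
  "commands": [
    [0,0,0,0,0,0.08],
    [0,0,0,0,0,0.16],
    [0,0,0,0,0,0.24],
    [0,0,0,0,0,0.32],
    [0,0,0,0,0,0.4]
  ]
}}

```text
time: 32.5
tool_pos: [0.5722, -0.0958, 0.0862]
ee_rot: [3.14, 0.001, 1.433]
wrist_force: [-0.3, -0.4, 1.4]
width: 0.0334
finger_force: 30.0
```

```bash
python3 - <<'E'
from h import *
o=get_obs();print(o["wrist_torque"],o["wrist_force"]);plan(.572,-.0957,.085)
E
```

```text
[-0.36122921 -0.0416993   0.1001799 ] [-0.32044513 -0.43622538  1.41623478]
shift [ 0.0001 -0.0002  0.0012] rot [0.002 0.001 0.   ] j6 -0.13 pos [ 0.5722 -0.0958  0.0862] yaw 1.433
```

Rotated 1.65 with no stop yet.

Call:
{"fn": "carry_out", "kwargs": {
  "commands": [
    [0,0,0,0,0,0.04],
    [0,0,0,0,0,0.08],
    [0,0,0,0,0,0.12],
    [0,0,0,0,0,0.15],
    [0,0,0,0,0,0.15]
  ]
}}

```text
time: 33.0
tool_pos: [0.5722, -0.0959, 0.0862]
ee_rot: [3.14, 0.0, 1.286]
wrist_force: [-0.1, -1.8, 1.5]
width: 0.0332
finger_force: 30.0
```

```bash
python3 - <<'E'
from h import *
o=get_obs();print(o["wrist_torque"],o["wrist_force"],o["ee_rot"])
E
```

```text
[-0.42959317 -0.11911703  0.05320242] [-0.14183766 -1.80380391  1.5014386 ] [3.13966714e+00 3.64236525e-04 1.28563409e+00]
```

Call:
{"fn": "carry_out", "kwargs": {
  "commands": [
    [0,0,0,0,0,0.03],
    [0,0,0,0,0,0.06],
    [0,0,0,0,0,0.09],
    [0,0,0,0,0,0.12],
    [0,0,0,0,0,0.12]
  ]
}}

```text
time: 33.5
tool_pos: [0.5722, -0.0955, 0.0862]
ee_rot: [3.14, -0.0, 1.166]
wrist_force: [0.1, -1.6, 3.4]
width: 0.0333
finger_force: 30.0
```

```bash
python3 - <<'E'
from h import *
o=get_obs();print(o["wrist_torque"],o["wrist_force"],o["ee_rot"])
E
```

```text
[-0.44307232 -0.14261661  0.30950726] [ 0.12344623 -1.58563291  3.39931329] [ 3.14008033e+00 -4.24941001e-04  1.16577065e+00]
```

Call:
{"fn": "carry_out", "kwargs": {
  "commands": [
    [0,0,0,0,0,0.03],
    [0,0,0,0,0,0.06],
    [0,0,0,0,0,0.06],
    [0,0,0,0,0,0.06],
    [0,0,0,0,0,0.06]
  ]
}}

```text
time: 34.0
tool_pos: [0.5721, -0.0953, 0.0862]
ee_rot: [3.141, -0.001, 1.107]
wrist_force: [0.4, -1.5, 5.1]
width: 0.0331
finger_force: 30.0
```

```bash
python3 - <<'E'
from h import *
o=get_obs();print(o["wrist_torque"],o["wrist_force"],o["ee_rot"])
E
```

```text
[-0.33184335  0.04800243  0.61755825] [ 0.42396368 -1.46260079  5.14521741] [ 3.14054051e+00 -5.58815269e-04  1.10742292e+00]
```

Call:
{"fn": "carry_out", "kwargs": {
  "commands": [
    [0,0,0,0,0,0],
    [0,0,0,0,0,0],
    [0,0,0,0,0,0],
    [0,0,0,0,0,0],
    [0,0,-0.005,0,0,0]
  ],
  "jaw": 0.6
}}

```text
time: 34.5
tool_pos: [0.5708, -0.0951, 0.0893]
ee_rot: [-3.139, 0.0, 1.106]
wrist_force: [-0.1, -0.8, 0.4]
width: 0.0565
finger_force: 0.0
```

Call:
{"fn": "carry_out", "kwargs": {
  "commands": [
    [0,0,-0.015,0,0,0],
    [0,0,-0.035,0,0,0],
    [0,0,-0.05,0,0,0],
    [0,0,-0.06,0,0,-0.1],
    [0,0,-0.06,0,0,-0.24]
  ]
}}

```text
time: 35.0
tool_pos: [0.5732, -0.0959, 0.1544]
ee_rot: [3.136, 0.0, 1.351]
wrist_force: [0.1, 0.2, 0.6]
width: 0.0563
finger_force: 0.0
```

Call:
{"fn": "carry_out", "kwargs": {
  "commands": [
    [0,0,0,0,0,-0.14],
    [0,0,0,0,0,-0.28],
    [0,0,0,0,0,-0.42],
    [0,0,0,0,0,-0.56],
    [0,0,0,0,0,-0.7]
  ]
}}

```text
time: 35.5
tool_pos: [0.572, -0.0955, 0.1519]
ee_rot: [3.14, 0.001, 2.052]
wrist_force: [-0.6, -0.4, -0.5]
width: 0.0563
finger_force: 0.0
```

Call:
{"fn": "carry_out", "kwargs": {
  "commands": [
    [0,0,0,0,0,-0.14],
    [0,0,0,0,0,-0.28],
    [0,0,0,0,0,-0.42],
    [0,0,0,0,0,-0.56],
    [0,0,0,0,0,-0.7]
  ]
}}

```text
time: 36.0
tool_pos: [0.572, -0.0955, 0.1519]
ee_rot: [3.141, 0.002, 2.752]
wrist_force: [0.0, -0.4, -1.1]
width: 0.0565
finger_force: 0.0
```

```bash
python3 - <<'E'
from h import *
snapshot("scene");snapshot("wrist")
plan(.575,-.026,.135,np.pi-.056)
E
```

```text
shift [0.0241 0.0653 0.0168] rot [ 0.     0.002 -0.34 ] j6 -1.44 pos [ 0.572  -0.0956  0.1518] yaw 2.745
```

Call:
{"fn": "carry_out", "kwargs": {
  "commands": [
    [0.006,0.016,0,0,0,-0.09],
    [0.012,0.032,0,0,0,-0.18],
    [0.018,0.048,0.005,0,0,-0.27],
    [0.024,0.065,0.01,0,0,-0.34],
    [0.024,0.065,0.015,0,0,-0.34]
  ]
}}

```text
time: 36.6
tool_pos: [0.5749, -0.0245, 0.1362]
ee_rot: [3.141, 0.001, 3.086]
wrist_force: [0.9, -0.6, 0.8]
width: 0.0564
finger_force: 0.0
```

```bash
python3 - <<'E'
from caps import *
snapshot("wrist");s=snapshot("scene");snapshot("wrist")
H=hsv(s);m=(H[...,0]>100)&(H[...,0]<130)&(H[...,1]>140)&(H[...,2]>60)
for a,c,_ in blobs(m,8): 
  if 150<c[1]<230:print(a,c.round(1),ray(s,*c,.095).round(4))
plan(.575,-.026,.085,np.pi-.056)
E
```

```text
83 [305.2 185.8] [ 0.5745 -0.0274]
72 [279.4 189.3] [ 0.5662 -0.0971]
76 [252.6 194.4] [ 0.5629 -0.1699]
29 [293.4 195.5] [ 0.5972 -0.0663]
44 [267.7 200.6] [ 0.5944 -0.1355]
shift [-0.0006  0.0008  0.0504] rot [-0.    -0.    -0.002] j6 -1.66 pos [ 0.5744 -0.0268  0.1354] yaw 3.083
```

Call:
{"fn": "carry_out", "kwargs": {
  "commands": [
    [0,0.001,0.015,0,0,0],
    [0,0.001,0.028,0,0,0],
    [0,0.001,0.039,0,0,0],
    [0,0.001,0.047,0,0,0],
    [0,0.001,0.05,0,0,0]
  ]
}}

```text
time: 37.25
tool_pos: [0.5737, -0.0253, 0.0835]
ee_rot: [3.141, -0.003, 3.085]
wrist_force: [-0.2, -0.2, 0.3]
width: 0.0564
finger_force: 0.0
```

Call:
{"fn": "carry_out", "kwargs": {
  "commands": [
    [0,0,0,0,0,0],
    [0,0,0,0,0,0],
    [0,0,0,0,0,0],
    [0,0,0,0,0,0],
    [0,0,0,0,0,0]
  ],
  "jaw": 0
}}

```text
time: 37.75
tool_pos: [0.5751, -0.0255, 0.0863]
ee_rot: [-3.141, 0.002, 3.086]
wrist_force: [0.0, -0.9, 1.1]
width: 0.0334
finger_force: 30.0
```

Call:
{"fn": "carry_out", "kwargs": {
  "commands": [
    [0,0,0,0,0,0.1],
    [0,0,0,0,0,0.22],
    [0,0,0,0,0,0.34],
    [0,0,0,0,0,0.47],
    [0,0,0,0,0,0.6]
  ]
}}

```text
time: 38.25
tool_pos: [0.5753, -0.0255, 0.0862]
ee_rot: [3.141, 0.002, 2.481]
wrist_force: [0.2, -1.3, 1.9]
width: 0.0332
finger_force: 30.0
```

Call:
{"fn": "carry_out", "kwargs": {
  "commands": [
    [0,0,0,0,0,0.13],
    [0,0,0,0,0,0.26],
    [0,0,0,0,0,0.39],
    [0,0,0,0,0,0.52],
    [0,0,0,0,0,0.65]
  ]
}}

```text
time: 38.75
tool_pos: [0.5756, -0.0257, 0.0863]
ee_rot: [3.139, 0.002, 1.831]
wrist_force: [0.4, -2.1, 0.8]
width: 0.0335
finger_force: 29.9
```

Call:
{"fn": "carry_out", "kwargs": {
  "commands": [
    [0,0,0,0,0,0.13],
    [0,0,0,0,0,0.26],
    [0,0,0,0,0,0.39],
    [0,0,0,0,0,0.52],
    [0,0,0,0,0,0.65]
  ]
}}

```text
time: 39.25
tool_pos: [0.5759, -0.0261, 0.0862]
ee_rot: [3.138, 0.001, 1.181]
wrist_force: [1.7, -2.4, 0.2]
width: 0.033
finger_force: 29.9
```

Call:
{"fn": "carry_out", "kwargs": {
  "commands": [
    [0,0,0,0,0,0.05],
    [0,0,0,0,0,0.1],
    [0,0,0,0,0,0.15],
    [0,0,0,0,0,0.2],
    [0,0,0,0,0,0.2]
  ]
}}

```text
time: 39.75
tool_pos: [0.5756, -0.0259, 0.086]
ee_rot: [3.139, -0.0, 0.986]
wrist_force: [1.5, -1.6, 0.3]
width: 0.0335
finger_force: 29.9
```

```bash
python3 - <<'E'
from h import *
o=get_obs();print(o["wrist_torque"],o["wrist_force"],o["joint_positions"][5])
E
```

```text
[-0.54263003 -0.45818419  0.02333108] [ 1.4683881  -1.5553412   0.31647963] 0.4422829564565528
```

Rotated 2.1 with no stop yet. I'll continue in small steps.

Call:
{"fn": "carry_out", "kwargs": {
  "commands": [
    [0,0,0,0,0,0.04],
    [0,0,0,0,0,0.08],
    [0,0,0,0,0,0.12],
    [0,0,0,0,0,0.15],
    [0,0,0,0,0,0.15]
  ]
}}

```text
time: 40.25
tool_pos: [0.5755, -0.0257, 0.086]
ee_rot: [3.139, -0.001, 0.836]
wrist_force: [1.6, -2.8, -0.4]
width: 0.0335
finger_force: 29.9
```

```bash
python3 - <<'E'
from h import *
o=get_obs();print(o["wrist_torque"],o["wrist_force"],o["joint_positions"][5])
E
```

```text
[-0.73847304 -0.57202373  0.06185093] [ 1.61480374 -2.83212845 -0.41872271] 0.592051128303702
```

Call:
{"fn": "carry_out", "kwargs": {
  "commands": [
    [0,0,0,0,0,0.03],
    [0,0,0,0,0,0.06],
    [0,0,0,0,0,0.09],
    [0,0,0,0,0,0.09],
    [0,0,0,0,0,0.09]
  ]
}}

```text
time: 40.75
tool_pos: [0.5753, -0.0257, 0.086]
ee_rot: [3.14, -0.001, 0.747]
wrist_force: [3.5, -3.0, 1.1]
width: 0.0336
finger_force: 29.9
```

```bash
python3 - <<'E'
from h import *
o=get_obs();print(o["wrist_torque"],o["wrist_force"],o["joint_positions"][5])
E
```

```text
[-0.93704873 -0.80341668  0.27184591] [ 3.54107345 -2.99173889  1.13641357] 0.6811426507220101
```

Call:
{"fn": "carry_out", "kwargs": {
  "commands": [
    [0,0,0,0,0,0.04],
    [0,0,0,0,0,0.08],
    [0,0,0,0,0,0.08],
    [0,0,0,0,0,0.08],
    [0,0,0,0,0,0.08]
  ]
}}

```text
time: 41.25
tool_pos: [0.5756, -0.0249, 0.0863]
ee_rot: [3.14, -0.002, 0.667]
wrist_force: [4.9, -1.1, 3.2]
width: 0.033
finger_force: 30.0
```

```bash
python3 - <<'E'
from h import *
o=get_obs();print(o["wrist_torque"],o["wrist_force"],o["joint_positions"][5])
E
```

```text
[-0.41412214 -0.94222125  0.65960424] [ 4.86141187 -1.10170861  3.21915715] 0.7611099947672866
```

Call:
{"fn": "carry_out", "kwargs": {
  "commands": [
    [0,0,0,0,0,0],
    [0,0,0,0,0,0],
    [0,0,0,0,0,0],
    [0,0,0,0,0,0],
    [0,0,-0.005,0,0,0]
  ],
  "jaw": 0.6
}}

```text
time: 41.75
tool_pos: [0.5734, -0.025, 0.0892]
ee_rot: [-3.139, 0.002, 0.666]
wrist_force: [-0.0, 0.2, -0.1]
width: 0.0563
finger_force: 0.0
```

Call:
{"fn": "carry_out", "kwargs": {
  "commands": [
    [0,0,-0.015,0,0,0],
    [0,0,-0.035,0,0,0],
    [0,0,-0.06,0,0,0],
    [0,0,-0.09,0,0,0],
    [0,0,-0.12,0,0,0]
  ]
}}

```text
time: 42.25
tool_pos: [0.5745, -0.0252, 0.213]
ee_rot: [3.141, -0.001, 0.666]
wrist_force: [0.1, 0.6, 0.1]
width: 0.0565
finger_force: 0.0
```

```bash
python3 - <<'E'
from h import *
plan(.40,.10,.21)
E
```

```text
shift [-0.0599 -0.2063  0.0028] rot [ 0.001 -0.001 -0.   ] j6 0.76 pos [ 0.5745 -0.0252  0.213 ] yaw 0.666
```

Call:
{"fn": "carry_out", "kwargs": {
  "commands": [
    [-0.012,-0.04,0,0,0,0],
    [-0.024,-0.08,0,0,0,0],
    [-0.036,-0.12,0,0,0,0],
    [-0.048,-0.16,0,0,0,0],
    [-0.06,-0.205,0,0,0,0]
  ]
}}

```text
time: 42.75
tool_pos: [0.3997, 0.0995, 0.212]
ee_rot: [3.141, -0.002, 0.665]
wrist_force: [0.4, 0.5, -0.1]
width: 0.0566
finger_force: 0.0
```

```bash
python3 - <<'E'
from caps import *
snapshot("wrist");snapshot("wrist")
s=snapshot("top");t=snapshot("scene")
I=cv2.resize(s["img"][175:230,300:460,::-1],None,fx=4.9,fy=4.9,interpolation=cv2.INTER_CUBIC);J=cv2.resize(t["img"][155:220,190:350,::-1],None,fx=4.9,fy=4.9,interpolation=cv2.INTER_CUBIC)
cv2.imwrite("pics/t7.png",np.vstack([I,J])); print(I.shape,J.shape)
caps(s,[(328.2,198.2),(355.8,200),(384.7,202)])
H=hsv(s);C=cloud(s); r=((H[...,0]<8)|(H[...,0]>172))&(H[...,1]>150)
for a,c,b in blobs(r,60): print("red",a,c.round(1),np.median(C[b],0).round(3))
E
```

```text
(270, 784, 3) (318, 784, 3)
cap [ 0.5756 -0.024 ] r mm 15.3 line-angle -0.05 cap angle 0.0 1.91
cap [ 0.5717 -0.0946] r mm 15.6 line-angle -0.17 cap angle -0.12 2.0
cap [ 0.5673 -0.1673] r mm 16.0 line-angle -0.26 cap angle -0.21 2.23
red 329 [475.8 115.3] [ 0.804 -0.427  0.041]
red 148 [443.4 207.1] [ 0.557 -0.331  0.063]
red 283 [366.  244.8] [ 0.454 -0.133  0.024]
```

View pics/t7.png

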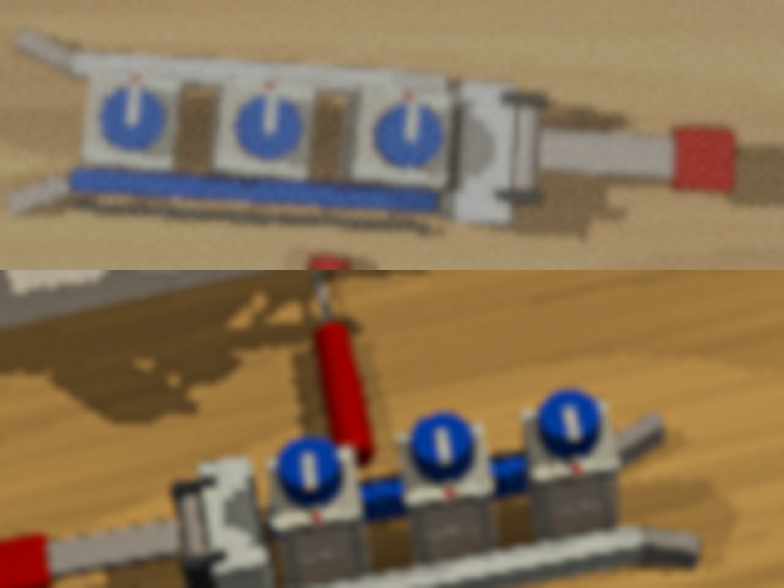

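All three white lines point at their red marks (top row: (134,80), (268,87), (408,95)). The lever is down, and the tubes are upright in the channel with the arm clear, so I'll hand in.

```bash
python3 -c "
from bench import *
print(close_job())"
```

```text
the job is handed in; nothing more can be done
None
```

Job handed in, with no verdict returned: three tubes were present (there was no fourth) and they stand upright in the rack, the lever stays down by itself, all three caps were turned to their stops, and nothing was seen to disturb the bystanders.

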